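# Drive home the last screw of a shelf's pipe flange

## Robot

A 6-joint arm with a two-finger parallel gripper is mounted at the origin on the work surface. World frame = base frame: x ahead of the robot, y to its left, z up, the work surface at z = 0. Lengths are in m, angles in rad, forces in N, time in s.
With the tool pointing down it reaches from about 0.3 to 0.95 m from the base axis. Payload 3.1 kg.
Tool frame: the origin (TCP) lies on the centre line of the jaws, within the pads' length; the fingertips stand 14 mm ahead of it and the grasp point (between the pads) lies 5 mm behind it (nose_length is the distance from the TCP to the fingertips, in m); x points along the fingers, y is the direction in which the jaws open and shut, and the axes are right-handed (so a half turn about x gives the same grasp; the last joint's range is limited). The gripper opens to 85 mm and grips with 20 to 120 N. Pads are 22 mm wide; open, the fingers measure 114 mm over their backs; the gripper's body (76 mm by 85 mm) begins 54 mm behind the grasp point. The pads swing forward as they close: fully open they stand 13 mm farther back than shut.
Start: joints at [1.159, 0.308, 1.634, -0, 1.2, -0.07], TCP at [0.21, 0.589, 0.245] pointing down, gripper open.
Joint ranges: [-3.06, 3.06], [-0.79, 1.96], [0.05, 2.63], [-1.19, 4.34], [0.05, 2.64], [-2.94, 2.94]. Speed limits (rad/s): [2.79, 2.79, 3.14, 3.14, 3.14, 3.14].

## Interface

Orientations are given as a unit quaternion [x, y, z, w].
In Python, from workcell import * gives the robot as it stands.
- The arm moves only by the shell command python3 -m pendant 'ROWS'. ROWS is JSON, a list of rows, each a list of 7 numbers: the shift along the world's x, y, z in units of 25 mm (1.0 is 25 mm), then the turn, a rotation vector about the world's x, y, z in units of 5 degrees (1.0 is 5 degrees), then the opening, from 0 (shut) to 1 (fully open). In form: [[tx, ty, tz, rx, ry, rz, jaw], ...]. A call has 1 to 10 rows; each row shifts and turns the pose as measured when the row begins; what a row does not reach is not made up. A row lasts 1/10 s, in which the tool goes at most 50 mm and 8.59 degrees, less where a joint would pass 70% of its speed; a pose out of reach is approached as far as the arm can. A call is refused whole if a number of a shift passes 1 or a number of a turn 1, either way. A call with a gripper value outside its range is refused whole. The fingers move at their own pace and stop on an object; the grip force is fixed at half the most. Time passes only in rows, so rows that do not move let the fingers close. It gives the time, the measured TCP pose, the force and the opening at its end, in the units of the state.
- get_obs(): the state, without advancing time (a new reading comes with each control period).
- capture(name): name is "scene" or "side" or "wrist"; returns the picture (384x512x3 uint8, red, green, blue); there is no depth.
- calibration(name): a dict with "fx", "fy", "cx", "cy" (pixels), "rvec" (rotation vector, rad) and "tvec" (3), from world to camera coordinates, as OpenCV has them. Camera axes: x right, y down, z forward; pixel columns grow to the right and rows downward; lengths in m; the calibration is good to about 2 mm. A picture is of the moment at which its call begins: read the wrist's pose just before it. calibration takes no time and is no camera call; for the wrist camera it gives the pose at the moment of the call.
- finish_job(): hands the job in, once; it reports no verdict.
The state is a dict: "clock": time; "joint_positions": joint angles; "qvel": joint speeds; "joint_efforts": joint torques, N m; "tool_pos": TCP position; "ee_rot": TCP orientation; "contact_force": force on the tool from outside, world axes, zero at the start; "ft_torque": the same for the moment, N m; "grip_width": finger opening in m.
Only numpy, scipy, OpenCV 4.12 (cv2) and the standard library are available. Lean on these libraries where they do the work, as an engineer would, in place of code of your own. Each camera call takes 0.05 s, during which the arm holds its last target.

## Task

A pipe flange is being screwed to the underside of a shelf board, and one of its four screws still stands proud. Take the big cross-point screwdriver from the wooden tool stand and drive that screw fully home with the driver alone, keeping the bit right down in the cross recess with a steady push of about 15 N (a kilo and a half) all the while the screw turns, never letting it bear on the flange, and stop when the screw is home instead of forcing it. Then put the screwdriver back upright in its own hole of the stand, handle down on the wood, and leave the other things on the desk alone.

Things in the scene. Friction and masses are not known exactly. Their poses are not given: they have to be found in the camera images.
- board: Shelf board lying underside up on the desk, plain brown wood, 150 x 260 x 18 mm along its x, y, z; fixed, cannot shift. Origin at the centre of its underside, z up.
- flange: Dark iron pipe flange fixed on the board: base 88 mm across, 6 mm thick; collar in the middle 34 mm across (41 mm at its foot), ending 24 mm above the underside. Four steel cross-recess screws on a circle of radius 31 mm: those on its +y, -x and -y sides are home, the one on its +x side stands proud. Origin at the centre of its underside, on the board's top face, z up.
- wood_screw: The proud screw, right-hand thread of 5.5 mm lead: it sinks 5.5 mm for each full clockwise turn seen from above. Origin at the centre of its head's underside, which meets the flange's top face when home. z up; this frame does not turn with the screw. Turning takes about 0.045 N m; it does not turn back by itself.
- screw_head (a point): Centre of the top face of the proud screw's steel pan head, 17 mm across, 5.5 mm high. In it a cross recess: two crossing grooves 11.2 mm long, 3.8 mm wide, 3.6 mm deep, closed at their ends, along this frame's x and y. z up; the frame turns with the screw. Turned with under 4 N of push on the recess floor, the bit would chew it; over 30 N is forcing it.
- screw_turn (a joint): Turning angle of the proud screw in rad: 0 = fully home, against a firm stop; -5 = 5 rad of clockwise turning (seen from above) still to go. It grows as the screw is driven in. Starts between -5.6 and -4.
- stand: Dark wooden tool stand, fixed, 60 x 170 x 55 mm along its x, y, z, with three upright through holes in a row along y: the big screwdriver's at y = +52 mm, a slim driver's at y = 0, a bradawl's at y = -52 mm. Origin at the centre of its underside, z up.
- driver_hole (a point): Centre of the mouth of the big screwdriver's hole, on the stand's top face, 55 mm above the desk; hole 15 mm across, with a small chamfer, open down to the desk. z up.
- driver_grip (a point): Centre of the big cross-point screwdriver's handle (tool 100 to 180 g, standing bit down in the stand): black hexagon 28 mm across flats, reaching 30 mm below and 30 mm above this point, plus a 6 mm end cap; two flats face this frame's +x and -x. z up along the tool. Below the handle a 10 mm steel shaft with the bit, 50 mm long together; in the stand the handle's lower end rests on the wood.
- driver_tip (a point): Tip of the big screwdriver's bit, on its axis, 80 mm below driver_grip, same axes. The bit is a cross of two wings along x and y: 8.8 mm wide and 1.6 mm thick at the tip, 10.2 mm wide from 1.2 mm up, 3 mm thick at 3.6 mm up; the sides slope, so torque tends to push it up out of the recess.
- slim_driver: Bystander: thin slotted driver with a round black handle 17 mm across, standing in the stand's middle hole, its top 113 mm above the desk. Origin at its tip.
- bradawl: Bystander: bradawl with a pear-shaped wooden handle 23 mm across, standing in the stand's -y hole, its top 103 mm above the desk. Origin at its tip.
- pencil: Bystander: black hexagonal pencil, 156 mm long, 7.5 mm thick, lying on the board near its +y end. Origin under its middle.
- tape_measure: Bystander: grey and black tape measure, 66 x 36 x 62 mm. Origin at the centre of its underside.
- spare_flange: Bystander: second flange of the same kind, without screws, lying loose on the desk. Origin at the centre of its underside.
- glue: Bystander: amber glue bottle, 54 mm across, 150 mm high. Origin at the centre of its underside.
- level: Bystander: short aluminium spirit level, 45 x 230 x 22 mm. Origin at the centre of its underside.
- dish: Bystander: small steel dish with spare screws, 84 mm across, 28 mm high. Origin at the centre of its underside.
Not all that is in view belongs to the job. What is shaped like the stand but blue is not meant.

How it is judged:
By the outcome, as a careful person would: the job done as asked, in the order asked, and still so for the second after the job is handed in, with the robot touching nothing.
It also fails if it takes over 72 s, if anything falls off the work surface, if the arm or the gripper's body presses on something with over 40 N, if the wrist force passes 120 N, or if a joint passes its speed limit or range.

## Working session

There is one attempt and no reset: what is moved stays moved. The work goes in short steps, Python scripts to look and compute and a shell command to move; the robot and the scene stay as the last step left them, time stands still between calls to the robot, and variables do not carry over. Pictures are saved under pics/ and viewed, and the job is handed in when it is done.

```bash
ls; mkdir -p pics
python3 - <<'E'
from workcell import *
import cv2
print(get_obs())
for n in ["scene","side","wrist"]:
    print(n,calibration(n))
    im=capture(n); cv2.imwrite(f"pics/{n}0.png",cv2.resize(im[:,:,::-1],(800,600),interpolation=cv2.INTER_CUBIC))
    cv2.imwrite(f"pics/{n}0_raw.png",im[:,:,::-1])
E
```

```text
pics
{'clock': 0.0, 'joint_positions': array([ 1.15925836e+00,  3.09052436e-01,  1.63521257e+00,  1.69332419e-05,
        1.19972599e+00, -6.97151817e-02]), 'qvel': array([-0.00138763, -0.00101107,  0.001026  , -0.00085666,  0.00269238,
       -0.00102859]), 'joint_efforts': array([-5.82671764e-04, -4.15264750e+01, -2.76660043e+01, -3.08125473e-04,
        1.03501609e-02,  2.69129593e-06]), 'tool_pos': array([0.20920705, 0.58808267, 0.24400513]), 'ee_rot': array([ 0.11944497,  0.69701097, -0.12108934,  0.69659599]), 'contact_force': array([ 0.30127931,  0.31265957, -0.04658225]), 'ft_torque': array([-0.00476841, -0.00698135,  0.05306417]), 'grip_width': 0.08557355039854972}
scene {'fx': 398.6896905865955, 'fy': 398.6896905865955, 'cx': 259.6393277529397, 'cy': 190.19823435849867, 'rvec': array([ 1.89810743,  1.49471038, -0.63353466]), 'tvec': array([-0.09690672, -0.32415831,  1.55892729])}
side {'fx': 346.5985068661929, 'fy': 346.5985068661929, 'cx': 251.59976381590195, 'cy': 190.09574142242312, 'rvec': array([ 0.93888071, -2.300163  ,  1.24489121]), 'tvec': array([0.35925568, 0.3290395 , 0.54573806])}
wrist {'fx': 300.5505705891128, 'fy': 300.5505705891128, 'cx': 250.66515260872382, 'cy': 194.9834997654752, 'rvec': array([-2.37956561, -1.67996247, -0.22325545]), 'tvec': array([-0.6228991 , -0.03375205,  0.37768194])}
```

View pics/scene0.png

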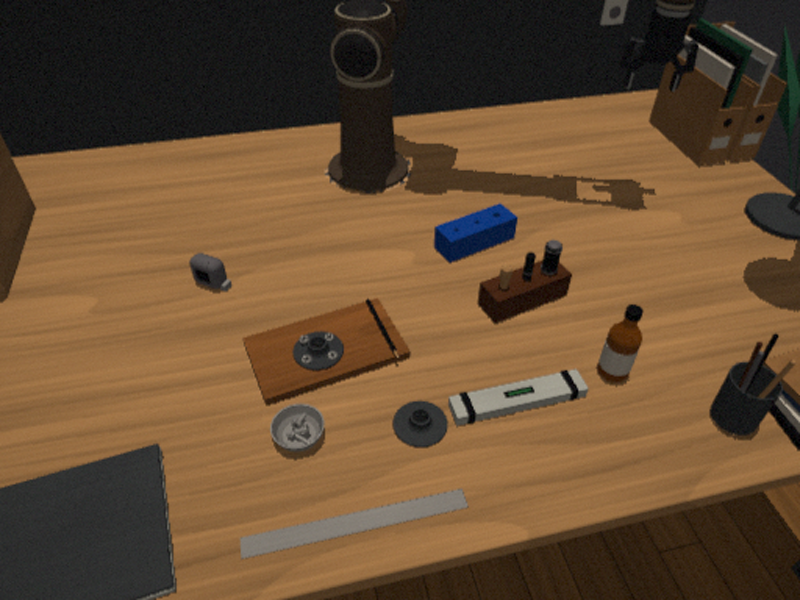

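View pics/side0.png

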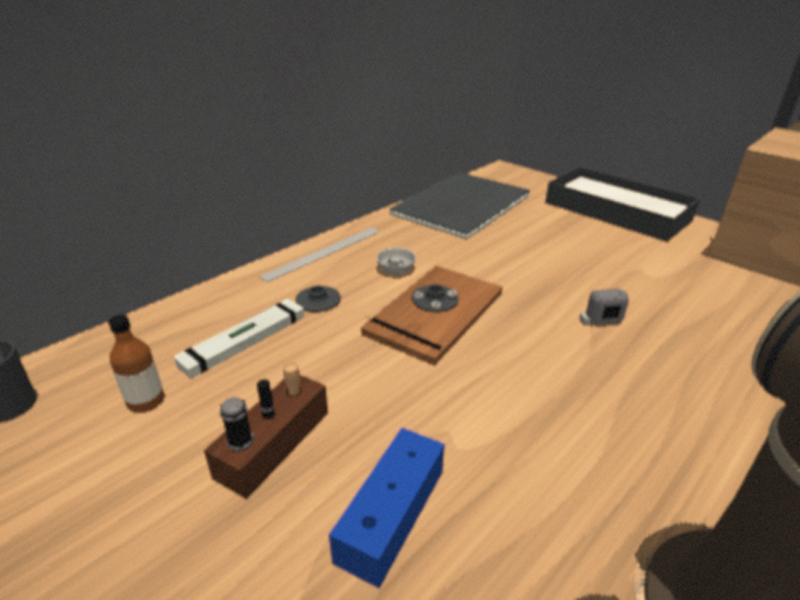

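View pics/wrist0.png

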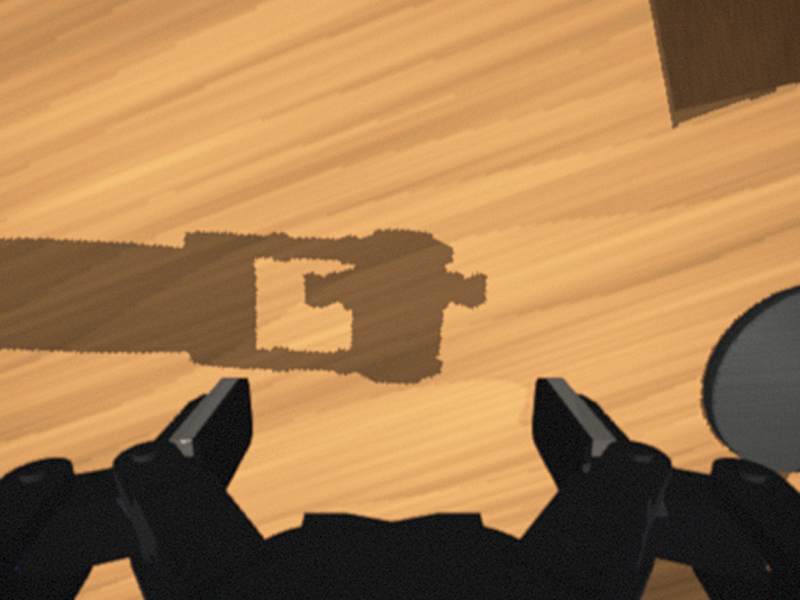

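```bash
cat > h.py <<'E'
import numpy as np, cv2
from scipy.spatial.transform import Rotation as R
from workcell import *
def cam(n,c=None):
    c=c or calibration(n); return np.array([[c['fx'],0,c['cx']],[0,c['fy'],c['cy']],[0,0,1]]),np.array(c['rvec']),np.array(c['tvec'])
def proj(n,P,c=None):
    K,r,t=cam(n,c); return cv2.projectPoints(np.atleast_2d(np.asarray(P,float)),r,t,K,None)[0][:,0]
def ray(n,uv,c=None):
    K,r,t=cam(n,c); M=cv2.Rodrigues(r)[0]; d=M.T@np.linalg.solve(K,[uv[0],uv[1],1]); return -M.T@t,d/np.linalg.norm(d)
def plane(n,uv,z,c=None):
    o,d=ray(n,uv,c); return o+d*(z-o[2])/d[2]
def tri(a,ua,b,ub):
    oa,da=ray(a,ua);ob,db=ray(b,ub)
    s=np.linalg.lstsq(np.c_[da,-db],ob-oa,rcond=None)[0]
    p,q=oa+s[0]*da,ob+s[1]*db; return (p+q)/2,np.linalg.norm(p-q)
def crop(im,x0,y0,w,h,s,f):
    cv2.imwrite(f,cv2.resize(im[y0:y0+h,x0:x0+w],None,fx=s,fy=s,interpolation=cv2.INTER_CUBIC))
E
python3 - <<'E'
from h import *
s=cv2.imread("pics/scene0_raw.png");d=cv2.imread("pics/side0_raw.png")
a=cv2.resize(s[145:215,290:380],(720,560),interpolation=cv2.INTER_CUBIC);cv2.imwrite("pics/s_stand.png",a)
b=cv2.resize(d[235:325,125:215],(600,600),interpolation=cv2.INTER_CUBIC);cv2.imwrite("pics/d_stand.png",b)
crop(s,150,185,120,75,6,"pics/s_board.png")
crop(d,225,165,105,70,7,"pics/d_board.png")
E
```

```text
(no output)
```

View pics/s_stand.png

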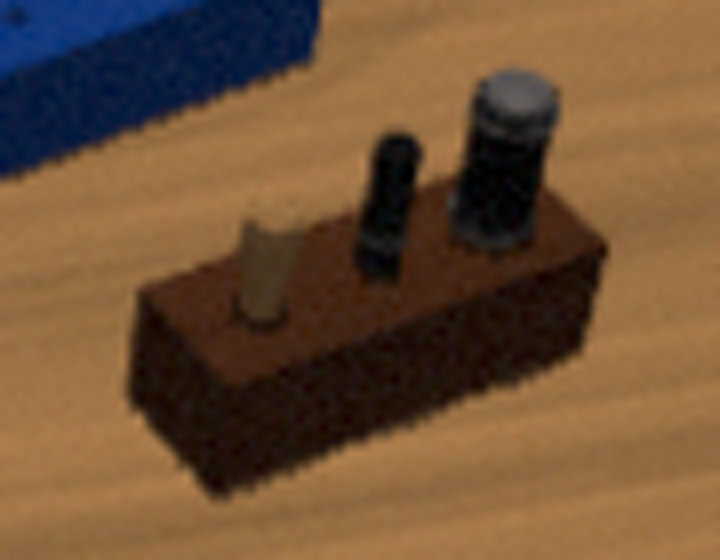

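View pics/d_stand.png

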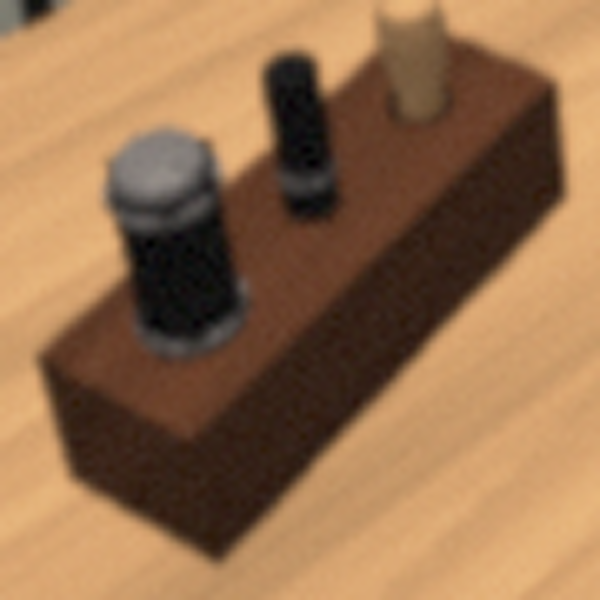

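View pics/s_board.png

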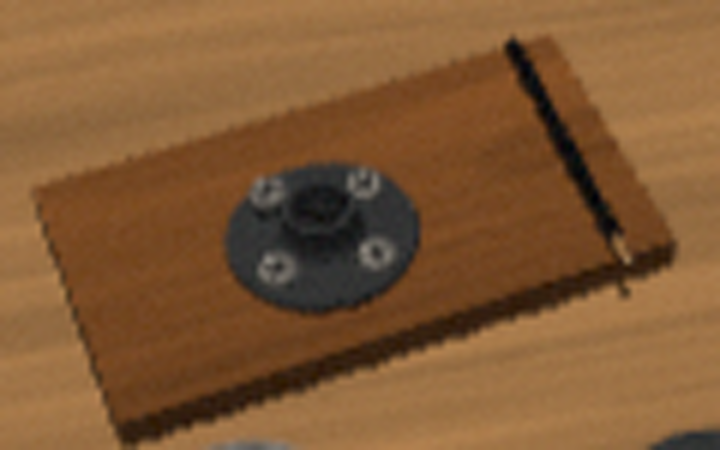

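View pics/d_board.png

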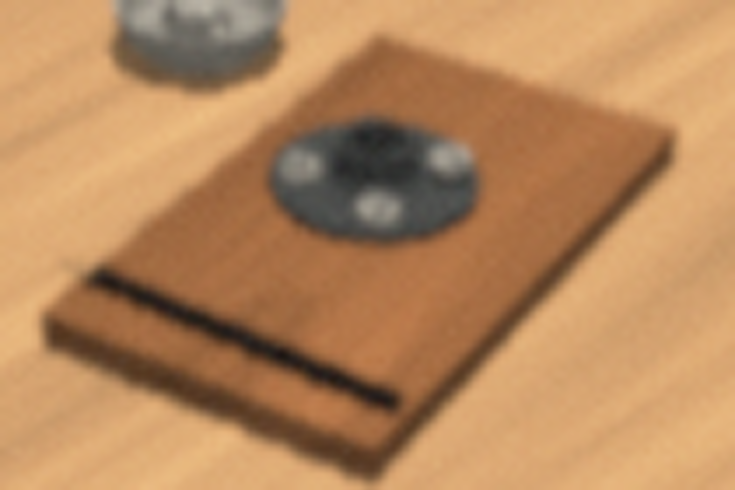

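Run:
```python
from h import *
S=lambda x,y,k=8,ox=290,oy=145:((x+.5)/k-.5+ox,(y+.5)/k-.5+oy)
D=lambda x,y:S(x,y,600/90,125,235)
print("stand scene z=55"); 
for p in [(140,290),(235,385),(605,245)]: print(plane("scene",S(*p),.055))
print("side")
for p in [(40,355),(190,438),(555,82),(455,40)]: print(plane("side",D(*p),.055))
print("driver cap", tri("scene",S(516,90),"side",D(162,155)))
print("scene cap z=.121", plane("scene",S(518,92),.121),plane("side",D(160,158),.121))
B=lambda x,y:S(x,y,6,150,185); E=lambda x,y:S(x,y,7,225,165)
print("board")
for p in [(35,190),(122,430),(672,245),(548,38)]: print(plane("scene",B(*p),.018))
for p in [(48,318),(375,468),(672,130),(380,40)]: print(plane("side",E(*p),.018))
print("flange rim"); 
print(plane("scene",B(322,237),.024),plane("side",E(375,180),.024))
print("screws (z .026)")
for p in [(268,190),(363,181),(377,253),(277,267)]: print(plane("scene",B(*p),.027))
for p in [(300,165),(378,208),(450,157)]: print(plane("side",E(*p),.027))
```

```text
stand scene z=55
[0.53138538 0.11084957 0.055     ]
[0.58703041 0.12733947 0.055     ]
[0.546756   0.28810147 0.055     ]
side
[0.54528621 0.28786029 0.055     ]
[0.48898302 0.27377087 0.055     ]
[0.52850874 0.11103038 0.055     ]
[0.56855015 0.12132928 0.055     ]
driver cap (array([0.52599432, 0.24864548, 0.11933714]), np.float64(0.0013261040030751576))
scene cap z=.121 [0.52938345 0.24835204 0.121     ] [0.5233109  0.24983386 0.121     ]
board
[ 0.53765809 -0.33105235  0.018     ]
[ 0.68599108 -0.30312572  0.018     ]
[ 0.63808937 -0.0524745   0.018     ]
[ 0.49107506 -0.07897855  0.018     ]
[ 0.62909801 -0.05075822  0.018     ]
[ 0.48048987 -0.07102906  0.018     ]
[ 0.53663963 -0.33247929  0.018     ]
[ 0.67790749 -0.3035286   0.018     ]
flange rim
[ 0.60243036 -0.20645074  0.024     ] [ 0.59677639 -0.20553564  0.024     ]
screws (z .026)
[ 0.57082189 -0.22658484  0.027     ]
[ 0.57513244 -0.18343934  0.027     ]
[ 0.62031261 -0.1840506   0.027     ]
[ 0.61836334 -0.22847517  0.027     ]
[ 0.6236375  -0.18880604  0.027     ]
[ 0.57942947 -0.18708358  0.027     ]
[ 0.58294173 -0.23723836  0.027     ]
```

Run:
```python
from h import *
o=get_obs(); M=R.from_quat(o['ee_rot']); print(M.as_matrix())
K,r,t=cam("wrist"); C=cv2.Rodrigues(r)[0]; c=-C.T@t
print("cam in tool",M.inv().apply(c-o['tool_pos']),"axes in tool\n",M.inv().as_matrix()@C.T)
B=lambda x,y:((x+.5)/6-.5+150,(y+.5)/6-.5+185); E=lambda x,y:((x+.5)/7-.5+225,(y+.5)/7-.5+165)
for a,b in [((268,190),(450,157)),((363,181),(378,208)),((377,253),(300,165))]: print(tri("scene",B(*a),"side",E(*b)))
```

```text
[[-7.57523922e-04  3.35155910e-01  9.42162376e-01]
 [-1.70117469e-03  9.42160851e-01 -3.35156735e-01]
 [-9.99998266e-01 -1.85667204e-03 -1.43550630e-04]]
cam in tool [-0.12734919 -0.00066584 -0.0675045 ] axes in tool
 [[ 4.78198982e-04 -2.64917402e-01  9.64270990e-01]
 [ 9.99999881e-01  2.21225210e-04 -4.35139625e-04]
 [-9.80449933e-05  9.64271083e-01  2.64917476e-01]]
(array([ 0.57648338, -0.22740703,  0.03384216]), np.float64(0.0019005795863780341))
(array([ 0.57716083, -0.18385128,  0.02943435]), np.float64(0.0006449092992775388))
(array([ 0.62144935, -0.18496461,  0.02922817]), np.float64(0.002023186759278517))
```

```bash
python3 -m pendant '[[0.9,-0.96,0,0,0,-0.8,1],[0.9,-0.96,0,0,0,-0.8,1],[0.9,-0.96,0,0,0,-0.8,1],[0.9,-0.96,0,0,0,-0.8,1],[0.9,-0.96,0,0,0,-0.8,1],[0.9,-0.96,0,0,0,-0.8,1],[0.9,-0.96,0,0,0,-0.8,1],[0.9,-0.96,0,0,0,-0.8,1],[0.9,-0.96,0,0,0,-0.8,1],[0.9,-0.96,0,0,0,-0.8,1]]'
```

```text
clock: 1.15
tool_pos: [0.4361, 0.34, 0.2403]
ee_rot: [0.356, 0.612, -0.359, 0.609]
contact_force: [0.3, 0.2, 1.1]
grip_width: 0.0853
```

```bash
python3 -m pendant '[[0.9,-0.9,0.1,0,0,-0.8,1],[0.9,-0.9,0.1,0,0,-0.8,1],[0.9,-0.9,0.1,0,0,-0.8,1],[0.9,-0.9,0,0,0,-0.8,1],[0,0,0,0,0,0,1],[0,0,0,0,0,0,1]]'
cat >> h.py <<'E'
def st():
    o=get_obs(); m=R.from_quat(o['ee_rot']).as_matrix()
    print("t",round(o['clock'],2),"pos",o['tool_pos'].round(4),"jawdeg",round(np.degrees(np.arctan2(m[1,1],m[0,1])),2),"xaxis",m[:,0].round(4),"q deg",np.degrees(o['joint_positions']).round(1),"F",o['contact_force'].round(2),"T",o['ft_torque'].round(3),"w",round(o['grip_width'],4)); return o
def snap(n,tag,s=1.5):
    c=calibration(n); im=capture(n)[:,:,::-1]; cv2.imwrite(f"pics/{tag}_raw.png",im); np.save(f"pics/{tag}.npy",c,allow_pickle=True)
    cv2.imwrite(f"pics/{tag}.png",cv2.resize(im,None,fx=s,fy=s,interpolation=cv2.INTER_CUBIC)); return im,c
def ld(tag): return np.load(f"pics/{tag}.npy",allow_pickle=True).item()
E
python3 -c "
from h import *
st(); snap('wrist','w1')"
```

```text
clock: 1.75
tool_pos: [0.5305, 0.2415, 0.2458]
ee_rot: [0.441, 0.553, -0.446, 0.548]
contact_force: [-0.4, -0.3, 0.4]
grip_width: 0.0855
t 1.75 pos [0.5305 0.2415 0.2458] jawdeg 12.23 xaxis [-0.0096 -0.0018 -1.    ] q deg [20.1 13.3 99.   0.1 68.2  7.9] F [-0.35 -0.34  0.39] T [ 0.033  0.003 -0.001] w 0.0855
```

View pics/w1.png

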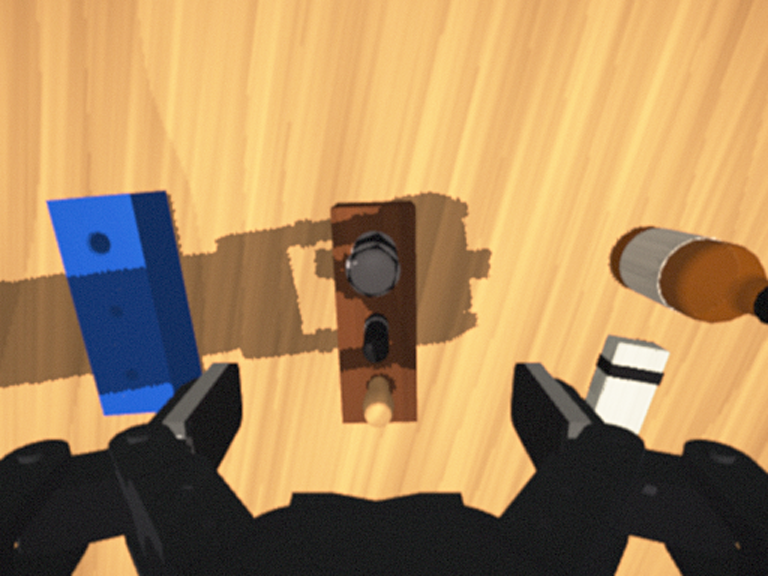

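Run:
```python
from h import *
im=cv2.imread("pics/w1_raw.png"); c=ld("w1")
crop(im,205,125,90,90,8,"pics/w1c.png")
print(plane("wrist",(373/1.5,270/1.5),.121,c))
for P in [(.525,.250,.121),(.525,.250,.055)]: print(proj("wrist",P,c)*1.5)
# stand corners
for p in [(333,205),(414,205),(416,420),(344,421)]: print(plane("wrist",(p[0]/1.5,p[1]/1.5),.055,c))
```

```text
[0.5245429  0.25116262 0.121     ]
[[373.35307158 272.10390003]]
[[374.81331346 251.63732256]]
[0.48964648 0.27586633 0.055     ]
[0.54465685 0.28784665 0.055     ]
[0.58545719 0.12494583 0.055     ]
[0.52986341 0.11161019 0.055     ]
```

View pics/w1c.png

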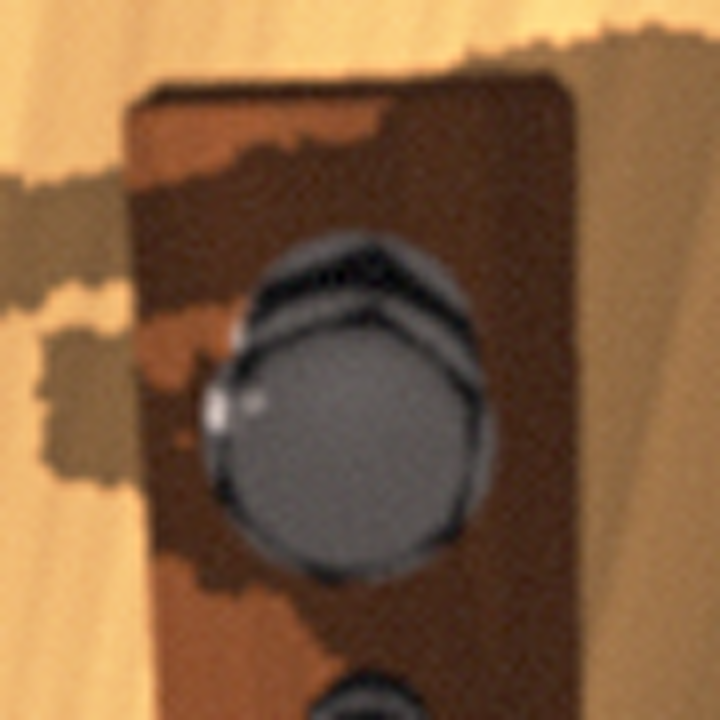

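```bash
python3 -m pendant '[[-0.12,0.18,-0.5,0,-0.06,-0.7,1],[-0.12,0.18,-0.5,0,-0.05,-0.7,1],[0,0,-0.8,0,0,0,1],[0,0,-0.2,0,0,0,1],[0,0,0,0,0,0,1]]'; python3 -c "
from h import *
st(); im,c=snap('wrist','w2'); print(proj('wrist',(.5247,.2505,.121),c)*1.5)"
```

```text
clock: 2.3
tool_pos: [0.5201, 0.2555, 0.1948]
ee_rot: [0.475, 0.523, -0.476, 0.523]
contact_force: [1.1, -0.1, 0.5]
grip_width: 0.0854
t 2.3 pos [0.5201 0.2555 0.1948] jawdeg 5.48 xaxis [-6.e-04 -5.e-04 -1.e+00] q deg [ 21.9  15.8 102.3  -0.   62.   16.4] F [ 1.12 -0.09  0.52] T [0.025 0.009 0.038] w 0.0854
[[386.3672404  326.36321062]]
```

View pics/w2.png

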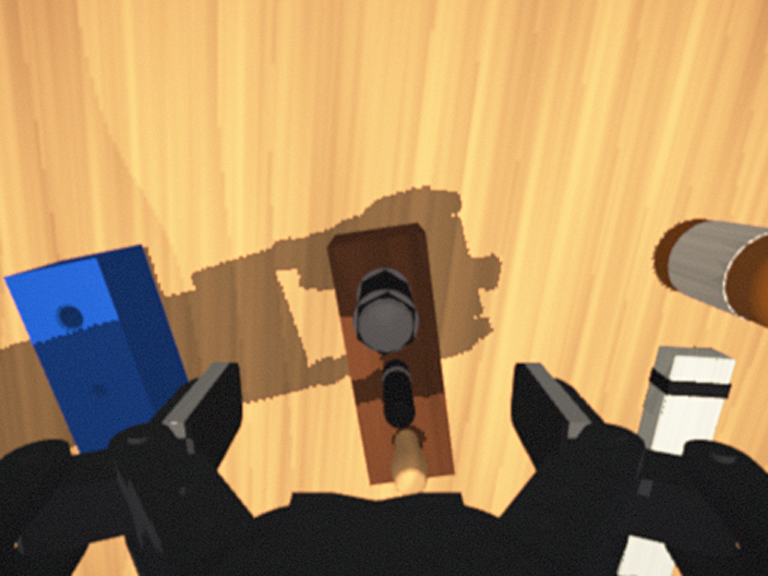

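```bash
python3 -m pendant '[[0.18,-0.2,-0.4,0,0,0,1],[0,0,-0.8,0,0,0,1],[0,0,-0.8,0,0,0,1],[0,0,-0.6,0,0,0,1],[0,0,0,0,0,0,1]]'; python3 -c "
from h import *
st(); im,c=snap('wrist','w3'); print(proj('wrist',(.5247,.2505,.121),c)*1.5)"
```

```text
clock: 2.85
tool_pos: [0.5288, 0.2509, 0.1315]
ee_rot: [0.478, 0.522, -0.472, 0.526]
contact_force: [0.1, -0.3, -1.0]
grip_width: 0.0856
t 2.85 pos [0.5288 0.2509 0.1315] jawdeg 5.59 xaxis [ 0.0088  0.0025 -1.    ] q deg [ 2.110e+01  2.060e+01  1.042e+02 -1.000e-01  5.470e+01  1.560e+01] F [ 0.12 -0.29 -1.03] T [ 0.024 -0.005 -0.027] w 0.0856
[[365.82793212 375.29736309]]
```

View pics/w3.png

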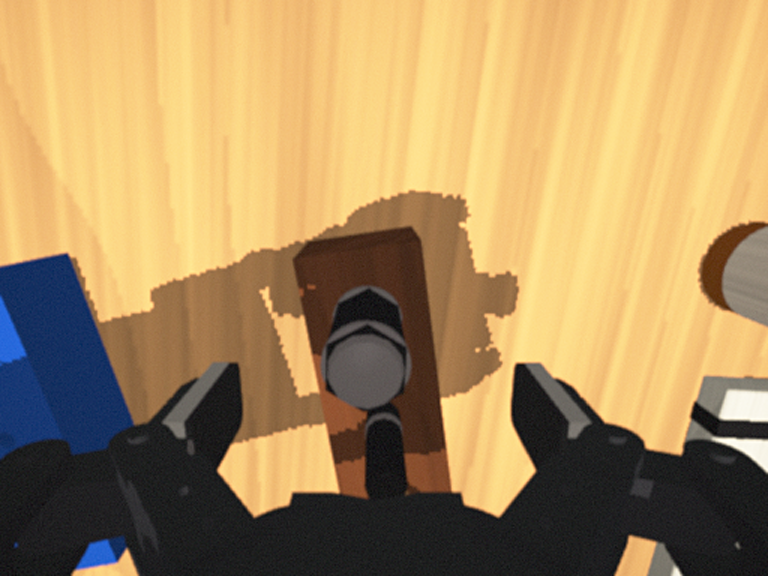

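```bash
python3 -m pendant '[[-0.14,0,-0.4,0,0.08,0,1],[0,0,-0.6,0,0,0,1],[0,0,-0.6,0,0,0,1],[0,0,-0.36,0,0,0,1],[0,0,0,0,0,0,1],[0,0,0,0,0,0,1]]'; python3 -c "
from h import *
st()"
```

```text
clock: 3.5
tool_pos: [0.5279, 0.2515, 0.082]
ee_rot: [0.478, 0.523, -0.472, 0.525]
contact_force: [-0.1, 1.1, -0.3]
grip_width: 0.0852
t 3.5 pos [0.5279 0.2515 0.082 ] jawdeg 5.57 xaxis [ 0.0076  0.0048 -1.    ] q deg [2.120e+01 2.470e+01 1.054e+02 1.000e-01 4.940e+01 1.550e+01] F [-0.12  1.06 -0.32] T [-0.013  0.009  0.053] w 0.0852
```

```bash
python3 -m pendant '[[-0.12,0,-0.04,-0.05,0.1,0,1],[0,0,0,0,0,0,1],[0,0,0,0,0,0,1]]'; python3 -c "
from h import *
st();st()"
```

```text
clock: 3.8
tool_pos: [0.5254, 0.2519, 0.0817]
ee_rot: [0.475, 0.524, -0.475, 0.523]
contact_force: [-0.1, 0.7, -0.1]
grip_width: 0.0853
t 3.8 pos [0.5254 0.2519 0.0817] jawdeg 5.58 xaxis [-4.e-04  6.e-04 -1.e+00] q deg [2.130e+01 2.480e+01 1.053e+02 1.000e-01 4.990e+01 1.570e+01] F [-0.11  0.72 -0.07] T [-0.01  -0.001 -0.005] w 0.0853
t 3.8 pos [0.5254 0.2519 0.0817] jawdeg 5.58 xaxis [-4.e-04  6.e-04 -1.e+00] q deg [2.130e+01 2.480e+01 1.053e+02 1.000e-01 4.990e+01 1.570e+01] F [-0.11  0.72 -0.07] T [-0.01  -0.001 -0.005] w 0.0853
```

Well aligned; close.

```bash
python3 -m pendant '[[0,0,0,0,0,0,0],[0,0,0,0,0,0,0],[0,0,0,0,0,0,0],[0,0,0,0,0,0,0],[0,0,0,0,0,0,0],[0,0,0,0,0,0,0],[0,0,0,0,0,0,0]]'; python3 -c "
from h import *
st();snap('side','d4');snap('wrist','w4')
im=cv2.imread('pics/d4_raw.png');crop(im,105,200,130,100,6,'pics/d4c.png')"
```

```text
clock: 4.5
tool_pos: [0.5262, 0.2523, 0.0831]
ee_rot: [0.476, 0.524, -0.474, 0.524]
contact_force: [0.7, -0.5, 0.0]
grip_width: 0.0272
t 4.5 pos [0.5262 0.2523 0.0831] jawdeg 5.59 xaxis [ 0.0019  0.0016 -1.    ] q deg [2.130e+01 2.470e+01 1.053e+02 1.000e-01 4.990e+01 1.570e+01] F [ 0.73 -0.54  0.02] T [ 0.015 -0.023  0.06 ] w 0.0272
```

View pics/d4c.png

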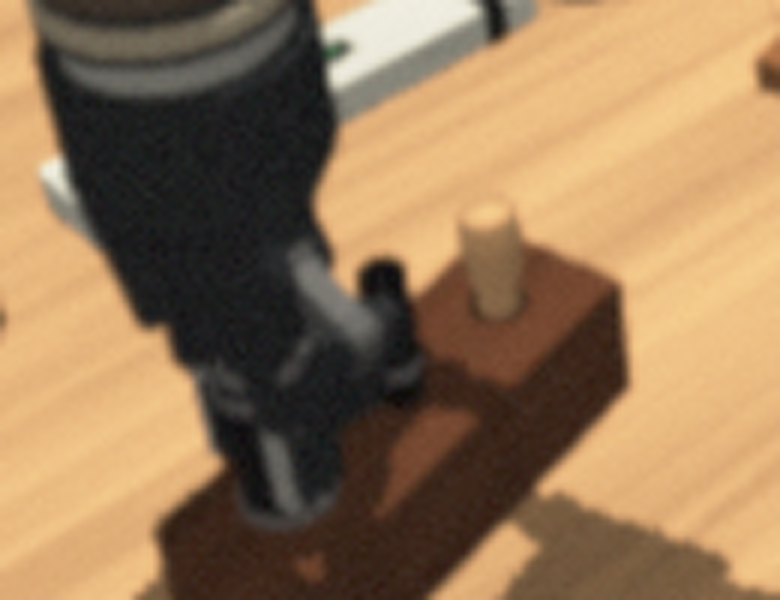

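View pics/w4.png

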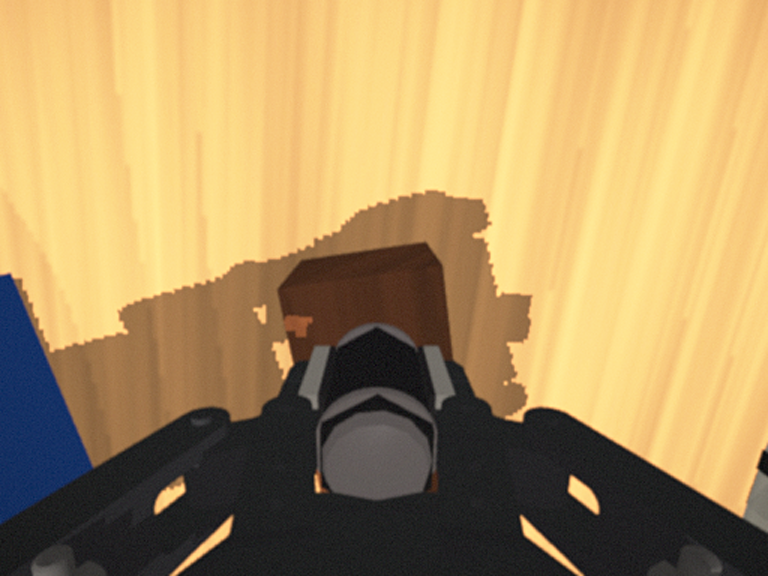

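```bash
python3 -m pendant '[[0,0,0.4,0,0,0,0],[0,0,0.8,0,0,0,0],[0,0,1,0,0,0,0],[0,0,1,0,0,0,0],[0,0,1,0,0,0,0],[0,0,1,0,0,0,0],[0,0,1,0,0,0,0],[0,0,0.9,0,0,0,0],[0,0,0,0,0,0,0]]'; python3 -c "
from h import *
st();snap('wrist','w5');snap('side','d5');snap('scene','s5')
im=cv2.imread('pics/w5_raw.png');crop(im,200,180,100,75,8,'pics/w5c.png')"
```

```text
clock: 5.5
tool_pos: [0.5236, 0.2511, 0.2688]
ee_rot: [0.475, 0.524, -0.475, 0.524]
contact_force: [0.1, 0.3, -0.4]
grip_width: 0.0277
t 5.5 pos [0.5236 0.2511 0.2688] jawdeg 5.58 xaxis [ 6.e-04  9.e-04 -1.e+00] q deg [21.3 11.6 98.4  0.  70.  15.7] F [ 0.08  0.35 -0.41] T [ 0.009 -0.019 -0.016] w 0.0277
```

View pics/w5c.png

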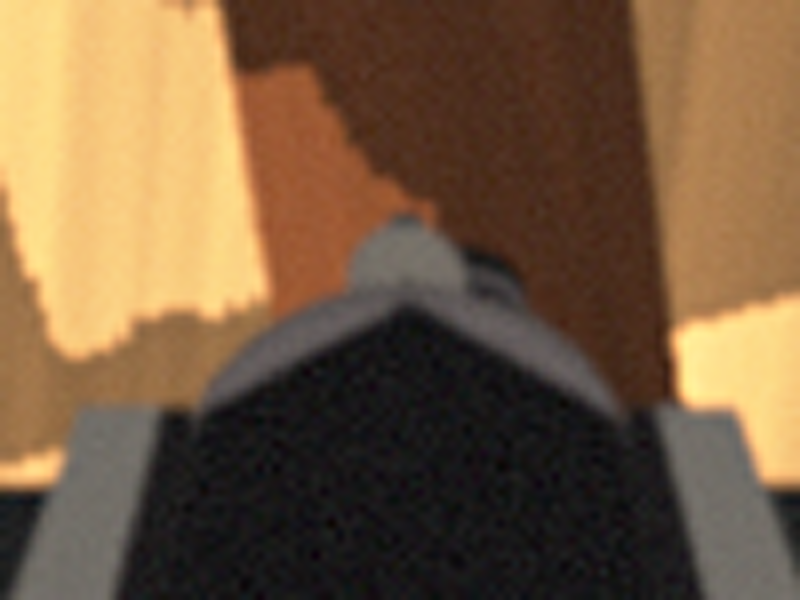

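View pics/w5.png

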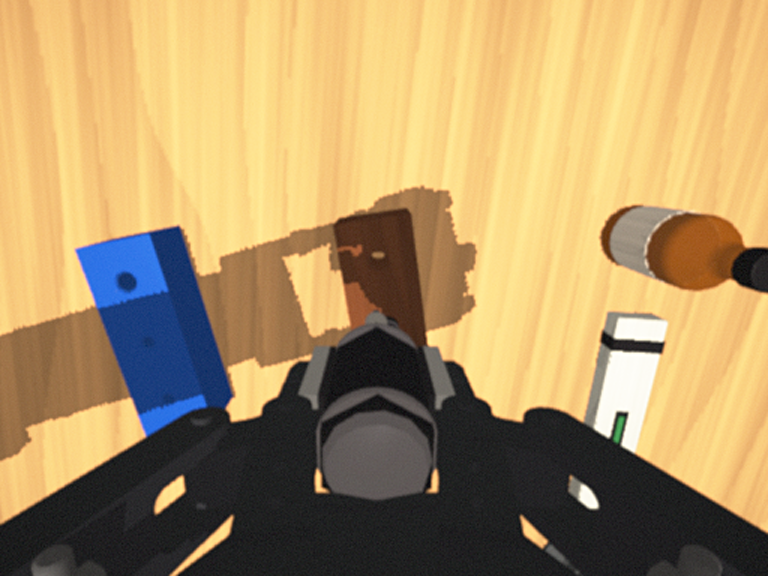

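View pics/d5.png

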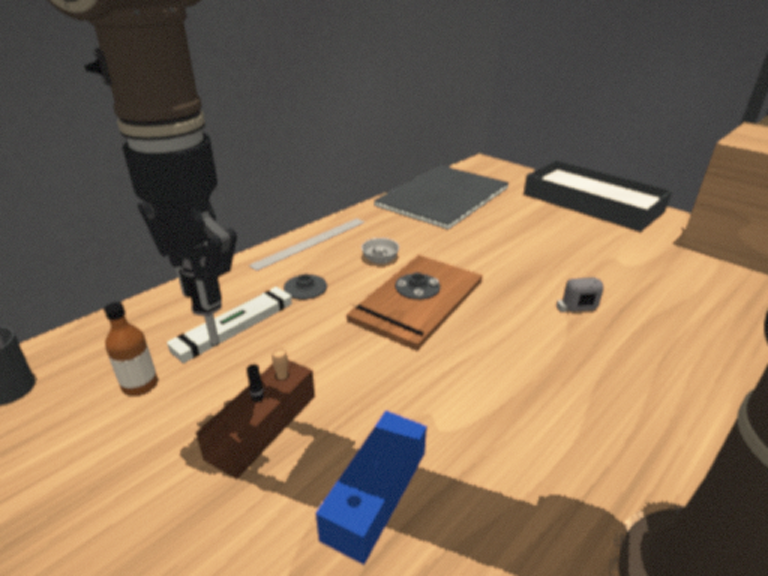

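Run:
```python
from h import *
c=ld('w5'); print("hole",plane("wrist",(377/1.5,255/1.5),.055,c))
print("tip pred side",proj("side",(.5236,.2511,.2688-.0781)), "scene",proj("scene",(.5236,.2511,.2688-.0781)))
print("side cam",ray("side",(0,0))[0])
im=cv2.imread('pics/d5_raw.png');crop(im,105,180,60,60,10,'pics/d5c.png')
p=proj("scene",(.5236,.2511,.1907))[0].astype(int);print(p)
im=cv2.imread('pics/s5_raw.png');crop(im,p[0]-30,p[1]-40,60,60,10,'pics/s5c.png')
```

```text
hole [0.52344945 0.25384795 0.055     ]
tip pred side [[141.24977891 229.10756365]] scene [[358.77795319 134.83800143]]
side cam [0.06215116 0.44906895 0.57413933]
[358 134]
```

View pics/d5c.png

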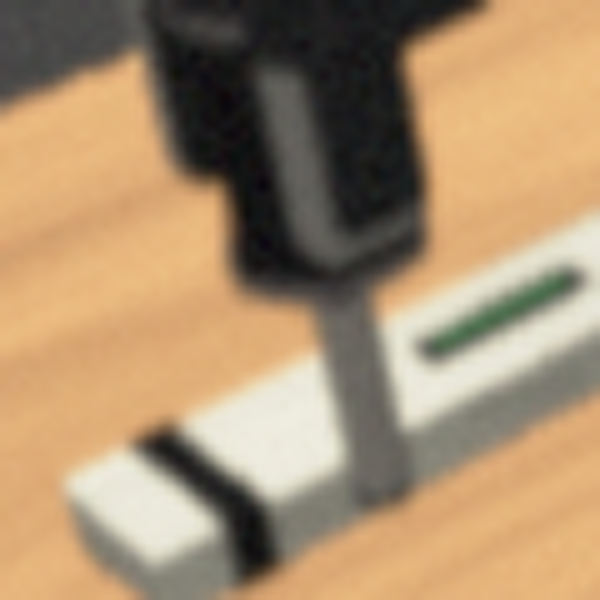

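View pics/s5c.png

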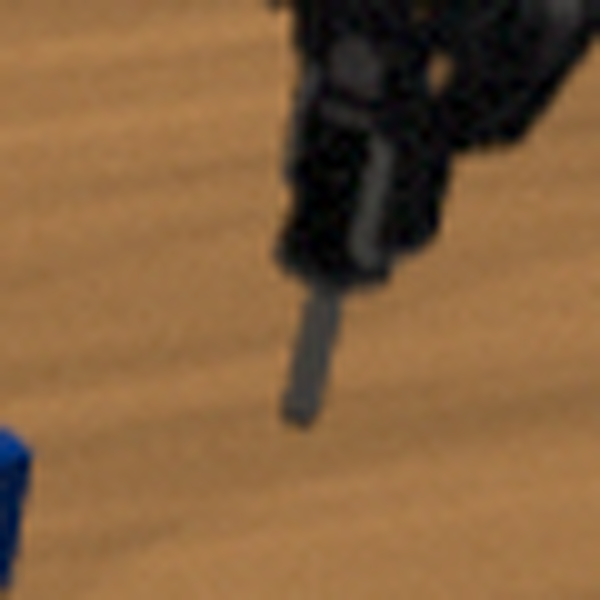

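Run:
```python
from h import *
c=ld('w5'); q=np.array([.5236,.2511,.2688]); 
M=R.from_euler('z',0).as_matrix()
a=np.radians(5.58); x=np.array([0,0,-1.]); y=np.array([np.cos(a),np.sin(a),0]); z=np.cross(x,y)
for dz in [-.004,-.002,0,.002,.004]:
    tip=q+.0781*x+dz*z
    print(dz,"wing end",proj("wrist",tip-.0044*z,c),"wing 1.2up",proj("wrist",tip-.0012*x-.0051*z,c),"shaft top edge (8mm up)",proj("wrist",tip-.008*x-.005*z,c),"handle bottom near edge",proj("wrist",tip-.05*x-.014*z,c), proj("wrist",tip-.05*x-.0162*z,c))
P,e=tri("scene",(357.5,135.6),"side",(143,229.5)); Q,_=tri("scene",(358.78,134.84),"side",(141.25,229.1)); print(P,e,Q,P-Q,(P-Q)@y,(P-Q)@z)
```

```text
-0.004 wing end [[251.67326298 197.37405456]] wing 1.2up [[251.68065801 196.88290617]] shaft top edge (8mm up) [[251.71750616 199.71271925]] handle bottom near edge [[252.03464088 205.450306  ]] [[252.04047955 201.55799341]]
-0.002 wing end [[251.67013399 200.07532928]] wing 1.2up [[251.67749088 199.60244471]] shaft top edge (8mm up) [[251.7141442  202.51111413]] handle bottom near edge [[252.02936911 208.96470162]] [[252.03516995 205.09760971]]
0 wing end [[251.66702042 202.76328498]] wing 1.2up [[251.67433947 202.30848978]] shaft top edge (8mm up) [[251.71079944 205.29518573]] handle bottom near edge [[252.02413138 212.45640254]] [[252.02989475 208.61428696]]
0.002 wing end [[251.66392216 205.43801992]] wing 1.2up [[251.67120365 205.00114157]] shaft top edge (8mm up) [[251.70747177 208.06504375]] handle bottom near edge [[252.01892736 215.92562788]] [[252.02465363 212.10824744]]
0.004 wing end [[251.66083911 208.0996314 ]] wing 1.2up [[251.66808332 207.68049926]] shaft top edge (8mm up) [[251.70416103 210.82079676]] handle bottom near edge [[252.01375673 219.37259394]] [[252.01944625 215.57971056]]
[0.52322336 0.24813545 0.18832447] 0.00041513455668748685 [0.52361461 0.25109448 0.19070453] [-0.00039124 -0.00295904 -0.00238006] -0.0006771132310984872 0.0029069707926653193
```

```bash
python3 -m pendant '[[0.1,-0.5,0,0,0,1,0],[0.1,-0.95,0,0,0,1,0],[0.1,-0.95,0,0,0,1,0],[0.1,-0.95,0,0,0,1,0],[0.1,-0.95,0,0,0,1,0],[0.1,-0.95,0,0,0,1,0],[0.1,-0.95,0,0,0,1,0],[0.1,-0.95,0,0,0,1,0],[0.1,-0.95,0,0,0,1,0],[0.1,-0.95,0,0,0,1,0]]'; python3 -c "
from h import *
st()"
```

```text
clock: 6.65
tool_pos: [0.5308, 0.0163, 0.2382]
ee_rot: [0.181, 0.69, -0.208, 0.669]
contact_force: [0.8, -0.4, -1.4]
grip_width: 0.0274
t 6.65 pos [0.5308 0.0163 0.2382] jawdeg 58.02 xaxis [-0.0393 -0.0283 -0.9988] q deg [ -2.    9.1 105.1  -1.8  68.  -59.2] F [ 0.76 -0.43 -1.4 ] T [ 0.028 -0.05  -0.029] w 0.0274
```

```bash
python3 -m pendant '[[0.2,-0.9,0.3,0.08,-0.1,1,0],[0.2,-0.9,0.3,0.08,-0.1,1,0],[0.2,-0.9,0.3,0.08,-0.1,1,0],[0.2,-0.9,0.3,0.08,-0.1,1,0],[0.2,-0.9,0.3,0.08,-0.1,1,0],[0.2,-0.9,0.3,0.05,-0.05,1,0],[0.2,-0.9,0.2,0.05,-0.05,1,0],[0.2,-0.9,0.2,0,0,1,0],[0.2,-0.9,0.2,0,0,1,0],[0.2,-0.9,0.1,0,0,1,0]]'; python3 -c "
from h import *
st()"
```

```text
clock: 7.65
tool_pos: [0.5659, -0.2149, 0.2748]
ee_rot: [-0.118, 0.706, 0.129, 0.687]
contact_force: [0.8, 0.3, -1.0]
grip_width: 0.0275
t 7.65 pos [ 0.5659 -0.2149  0.2748] jawdeg 110.09 xaxis [-0.0294  0.0108 -0.9995] q deg [ -24.8   15.1   93.4   -0.2   73.3 -134.9] F [ 0.78  0.26 -0.96] T [-0.033 -0.016 -0.004] w 0.0275
```

Level the tool, stop, and look.

```bash
python3 -m pendant '[[0.2,-0.2,-0.3,-0.06,-0.17,0,0],[0.2,-0.2,-0.3,-0.06,-0.17,0,0],[0,0,0,0,0,0,0],[0,0,0,0,0,0,0]]'; python3 -c "
from h import *
st();im,c=snap('wrist','w6');p=proj('wrist',(.5765,-.2274,.034),c)[0];print(p)
crop(im,int(p[0])-40,int(p[1])-30,80,60,10,'pics/w6c.png')"
```

```text
clock: 8.05
tool_pos: [0.5725, -0.225, 0.2498]
ee_rot: [-0.118, 0.7, 0.124, 0.693]
contact_force: [0.6, -0.0, -1.4]
grip_width: 0.0273
t 8.05 pos [ 0.5725 -0.225   0.2498] jawdeg 109.65 xaxis [-0.0107  0.0067 -0.9999] q deg [-2.550e+01  1.680e+01  9.420e+01  1.000e-01  6.970e+01 -1.352e+02] F [ 0.59 -0.05 -1.4 ] T [-0.035  0.035  0.007] w 0.0273
[246.01410836 176.99260877]
```

View pics/w6.png

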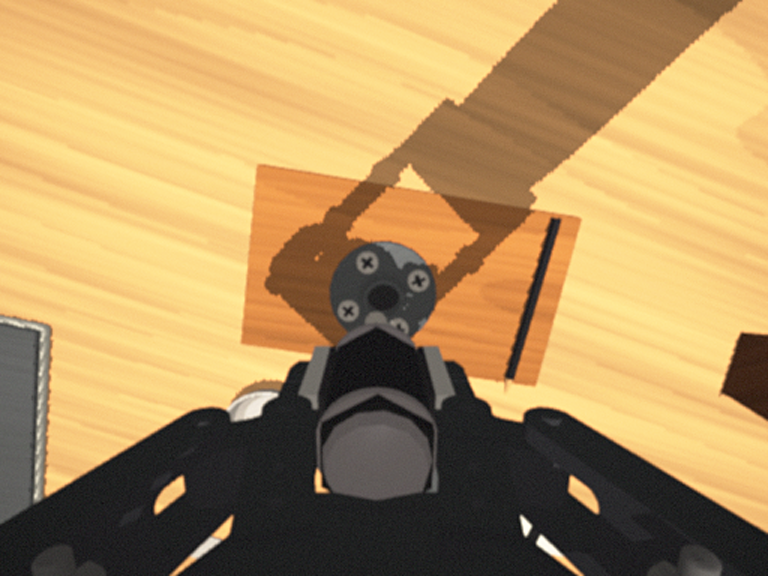

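View pics/w6c.png

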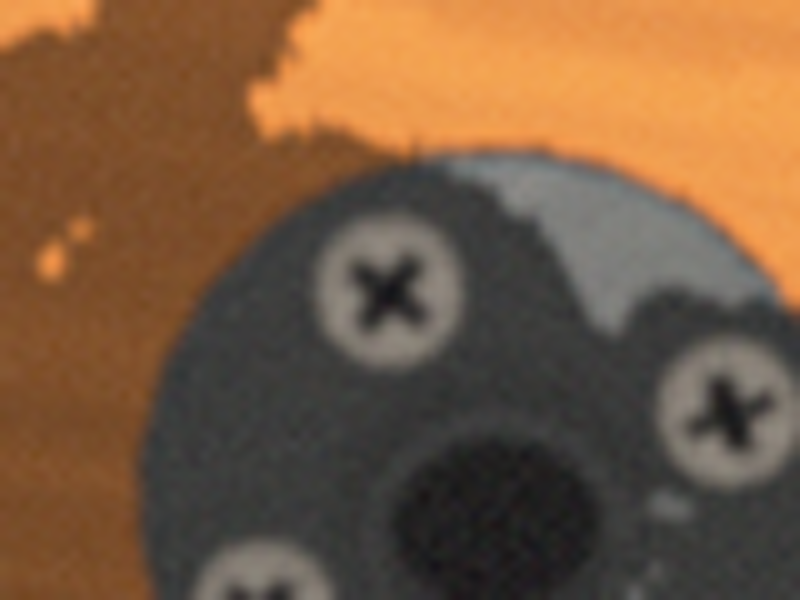

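Run:
```python
from h import *
im=cv2.imread('pics/w6_raw.png');crop(im,233,163,24,24,25,'pics/w6d.png')
```

```text
(no output)
```

View pics/w6d.png

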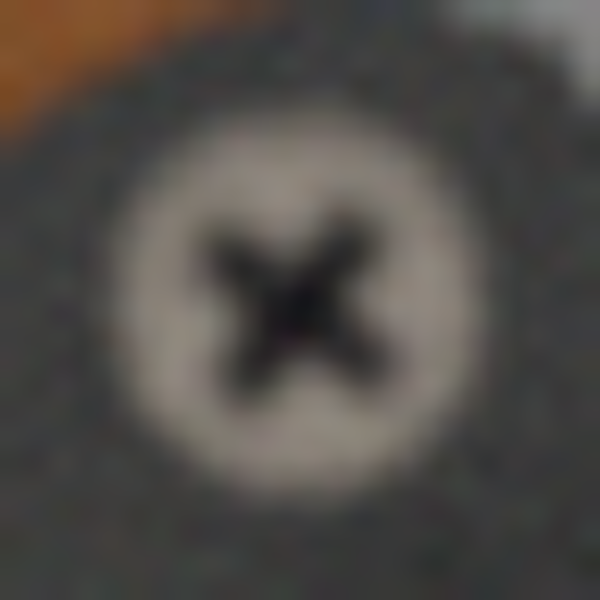

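```bash
cat >> h.py <<'E'
TIP=np.array([.079,-.0009,.0028])
def tipw(o=None):
    o=o or get_obs(); return o['tool_pos']+R.from_quat(o['ee_rot']).apply(TIP)
E
python3 - <<'E'
from h import *
c=ld('w6'); 
for z in (.0325,.034): print("screw",plane("wrist",(244.5,174.7),z,c))
# other screws at .0295: crop10 origin (206,146)
for p in [(730,412)]: print(plane("wrist",((p[0]+.5)/10-.5+206,(p[1]+.5)/10-.5+146),.0295,c))
print("lower-left",plane("wrist",(348/1.5,311/1.5),.0295,c),"collar",plane("wrist",(383/1.5,297/1.5),.042,c))
print(tipw())
o=get_obs();print(o['tool_pos'])
E
```

```text
screw [ 0.57481065 -0.22987871  0.0325    ]
screw [ 0.5745294  -0.22996108  0.034     ]
[ 0.57556575 -0.18666084  0.0295    ]
lower-left [ 0.61835237 -0.2306601   0.0295    ] collar [ 0.5947281  -0.20946981  0.042     ]
[ 0.57432158 -0.22409404  0.1705492 ]
[ 0.57227788 -0.22473436  0.24957491]
```

```bash
python3 -m pendant '[[0,-0.03,-0.5,-0.02,-0.03,-0.97,0],[0,-0.03,-0.5,-0.02,-0.03,-0.97,0],[0,-0.03,-0.5,-0.02,-0.03,-0.97,0],[0,-0.03,-0.5,-0.02,-0.03,-0.97,0],[0,0,-0.5,0,0,-0.97,0],[0,0,-0.5,0,0,-0.97,0],[0,0,-0.3,0,0,-0.97,0],[0,0,0,0,0,-0.9,0],[0,0,0,0,0,0,0],[0,0,0,0,0,0,0]]'; python3 -c "
from h import *
st();print(tipw());im,c=snap('wrist','w7');p=proj('wrist',(.5746,-.2299,.034),c)[0];print(p)
crop(im,int(p[0])-40,int(p[1])-30,80,60,10,'pics/w7c.png')"
```

```text
clock: 9.1
tool_pos: [0.5712, -0.2186, 0.1644]
ee_rot: [0.124, 0.697, -0.122, 0.696]
contact_force: [-0.2, 0.0, -0.9]
grip_width: 0.0274
t 9.1 pos [ 0.5712 -0.2186  0.1644] jawdeg 69.9 xaxis [-0.0011  0.0032 -1.    ] q deg [-25.1  21.2  99.    0.2  60.  -95.1] F [-0.15  0.03 -0.89] T [0.016 0.056 0.057] w 0.0274
[ 0.57345954 -0.22016773  0.08534343]
[240.62677184 199.36118865]
```

View pics/w7c.png

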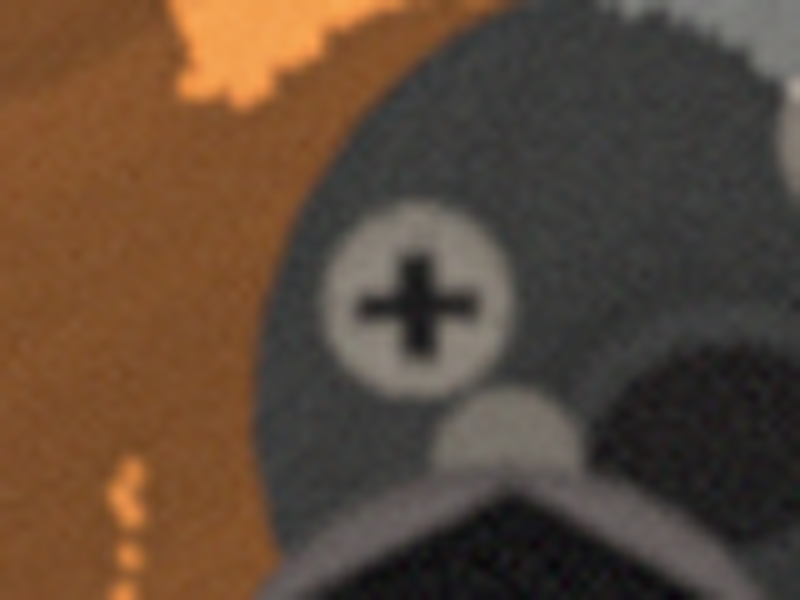

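Run:
```python
from h import *
c=ld('w7'); s=plane("wrist",(241.35,198.55),.034,c); print(s, s-tipw(), (s-tipw())/.025)
```

```text
[ 0.57411706 -0.22902952  0.034     ] [ 0.00050707 -0.00880854 -0.05148937] [ 0.02028278 -0.35234171 -2.05957475]
```

```bash
python3 -m pendant '[[0.02,-0.18,-0.4,-0.03,0,0.2,0],[0,-0.18,-0.4,0,0,0.2,0],[0,0,-0.4,0,0,0,0],[0,0,-0.1,0,0,0,0],[0,0,0,0,0,0,0],[0,0,0,0,0,0,0]]'; python3 -c "
from h import *
st();print(tipw());im,c=snap('wrist','w8');p=proj('wrist',(.5741,-.2290,.034),c)[0];print(p)
crop(im,int(p[0])-40,int(p[1])-40,80,60,10,'pics/w8c.png')"
```

```text
clock: 9.75
tool_pos: [0.5716, -0.2285, 0.1288]
ee_rot: [0.11, 0.699, -0.109, 0.698]
contact_force: [-0.4, 0.3, -1.3]
grip_width: 0.0273
t 9.75 pos [ 0.5716 -0.2285  0.1288] jawdeg 72.19 xaxis [-1.1e-03  5.0e-04 -1.0e+00] q deg [-25.8  24.1  99.6  -0.   56.4 -98. ] F [-0.4   0.34 -1.29] T [-0.01  -0.034  0.001] w 0.0273
[ 0.57392827 -0.23014629  0.04982898]
[251.95188882 206.36922742]
```

View pics/w8c.png

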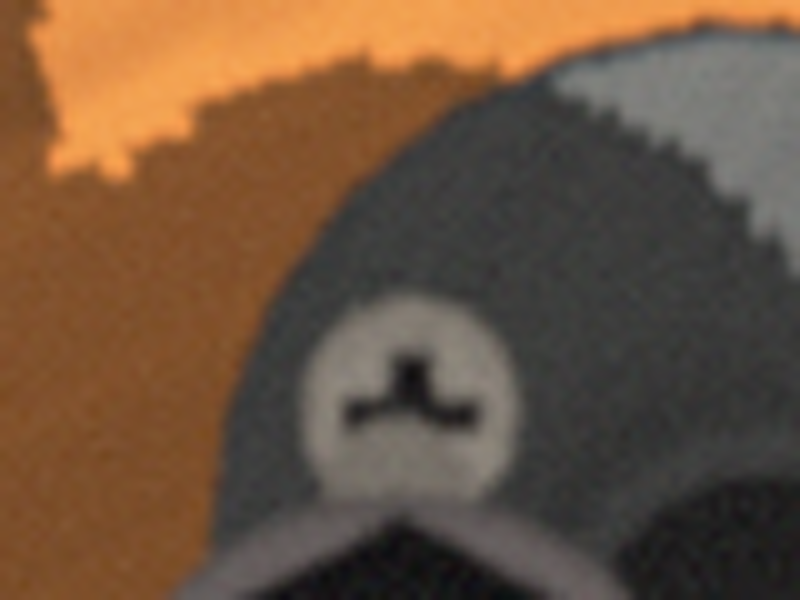

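```bash
python3 -m pendant '[[0.01,0.05,-0.2,0,0,0,0],[0,0,-0.2,0,0,0,0],[0,0,0,0,0,0,0],[0,0,0,0,0,0,0]]'; python3 -c "
from h import *
st();print(tipw());im,c=snap('wrist','w9');p=proj('wrist',(.5741,-.2290,.034),c)[0];print(p)
crop(im,211,166,80,60,10,'pics/w9c.png')"
```

```text
clock: 10.2
tool_pos: [0.5727, -0.2272, 0.119]
ee_rot: [0.109, 0.698, -0.109, 0.699]
contact_force: [-0.6, -0.3, -0.6]
grip_width: 0.0273
t 10.2 pos [ 0.5727 -0.2272  0.119 ] jawdeg 72.21 xaxis [ 7.e-04 -4.e-04 -1.e+00] q deg [-25.7  24.8  99.9   0.   55.3 -97.9] F [-0.64 -0.26 -0.59] T [ 0.012  0.014 -0.039] w 0.0273
[ 0.57510257 -0.22893462  0.04005193]
[249.99003751 209.29661035]
```

View pics/w9c.png

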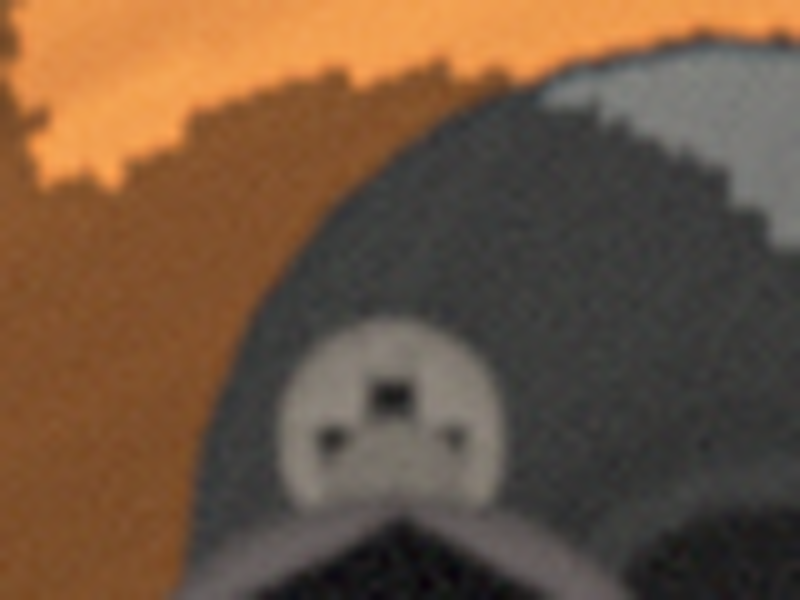

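```bash
python3 -m pendant '[[-0.03,0,-0.1,0,0,0,0],[0,0,-0.06,0,0,0,0],[0,0,0,0,0,0,0]]'; python3 -c "
from h import *
st();print(tipw()-np.array([.5741,-.2290,.034]))"
```

```text
clock: 10.55
tool_pos: [0.572, -0.2273, 0.1151]
ee_rot: [0.109, 0.698, -0.109, 0.699]
contact_force: [0.5, 0.0, -0.5]
grip_width: 0.0272
t 10.55 pos [ 0.572  -0.2273  0.1151] jawdeg 72.21 xaxis [ 1.3e-03 -7.0e-04 -1.0e+00] q deg [-25.7  25.  100.1  -0.   54.8 -97.9] F [ 0.53  0.01 -0.54] T [0.024 0.007 0.036] w 0.0272
[ 4.23000488e-04 -3.08050005e-05  2.11621574e-03]
```

Aligned to ~0.4 mm by estimate. Ease down.

```bash
for i in 1; do python3 -m pendant '[[0,0,-0.08,0,0,0,0],[0,0,-0.04,0,0,0,0]]';done; python3 -m pendant '[[0,0,-0.06,0,0,0,0],[0,0,-0.04,0,0,0,0]]'; python3 -c "
from h import *
st();print(tipw()-np.array([.5741,-.2290,.034]))"
```

```text
clock: 10.75
tool_pos: [0.5721, -0.2273, 0.1121]
ee_rot: [0.109, 0.698, -0.11, 0.699]
contact_force: [-0.1, 1.4, -0.7]
grip_width: 0.0275
clock: 10.95
tool_pos: [0.5728, -0.2276, 0.1098]
ee_rot: [0.109, 0.697, -0.11, 0.7]
contact_force: [0.1, -0.1, -1.8]
grip_width: 0.0275
t 10.95 pos [ 0.5728 -0.2276  0.1098] jawdeg 72.2 xaxis [ 0.0032 -0.0015 -1.    ] q deg [-25.7  25.5 100.2   0.   54.2 -97.9] F [ 0.08 -0.1  -1.77] T [-0.023 -0.028 -0.022] w 0.0275
[ 0.00131812 -0.00046823 -0.00320652]
```

```bash
python3 -m pendant '[[-0.02,0,-0.04,0,0.03,0,0],[0,0,-0.04,0,0,0,0]]'; python3 -c "
from h import *
st();print(tipw()-np.array([.5741,-.2290,.034]))"; python3 -m pendant '[[0,0,-0.05,0,0,0,0],[0,0,-0.05,0,0,0,0]]';  python3 -c "
from h import *
st();print(tipw()-np.array([.5741,-.2290,.034]))"
```

```text
clock: 11.15
tool_pos: [0.573, -0.228, 0.1084]
ee_rot: [0.109, 0.698, -0.11, 0.699]
contact_force: [-0.4, 0.6, 6.1]
grip_width: 0.0272
t 11.15 pos [ 0.573  -0.228   0.1084] jawdeg 72.2 xaxis [ 0.0019 -0.0021 -1.    ] q deg [-2.570e+01  2.560e+01  1.001e+02 -1.000e-01  5.410e+01 -9.790e+01] F [-0.38  0.63  6.05] T [0.133 0.247 0.047] w 0.0272
[ 0.0014741  -0.0008308  -0.00460515]
clock: 11.35
tool_pos: [0.5732, -0.228, 0.1083]
ee_rot: [0.109, 0.698, -0.11, 0.699]
contact_force: [-2.2, 1.6, 6.9]
grip_width: 0.0272
t 11.35 pos [ 0.5732 -0.228   0.1083] jawdeg 72.21 xaxis [ 0.0011 -0.0018 -1.    ] q deg [-25.7  25.7 100.   -0.1  54.2 -97.9] F [-2.24  1.57  6.92] T [0.272 0.506 0.063] w 0.0272
[ 0.00157211 -0.00087028 -0.00468552]
```

```bash
python3 -m pendant '[[-0.03,0.02,-0.1,0,0,0,0]]'; python3 -m pendant '[[-0.02,0.01,-0.1,0,0,0,0]]';python3 -m pendant '[[0,0,-0.1,0,0,0,0]]';  python3 -c "
from h import *
st();print(tipw()-np.array([.5741,-.2290,.034]))"
```

```text
clock: 11.45
tool_pos: [0.5732, -0.2279, 0.1081]
ee_rot: [0.109, 0.698, -0.11, 0.699]
contact_force: [-2.4, -0.1, 12.6]
grip_width: 0.0271
clock: 11.55
tool_pos: [0.5732, -0.2279, 0.1081]
ee_rot: [0.108, 0.698, -0.11, 0.7]
contact_force: [-3.4, 1.6, 11.8]
grip_width: 0.0273
clock: 11.65
tool_pos: [0.5733, -0.228, 0.1081]
ee_rot: [0.108, 0.698, -0.11, 0.699]
contact_force: [-4.4, 2.6, 11.4]
grip_width: 0.0271
t 11.65 pos [ 0.5733 -0.228   0.1081] jawdeg 72.23 xaxis [ 0.002  -0.0027 -1.    ] q deg [-2.570e+01  2.570e+01  1.001e+02 -1.000e-01  5.410e+01 -9.780e+01] F [-4.42  2.61 11.42] T [0.476 0.904 0.024] w 0.0271
[ 0.00179108 -0.00092398 -0.00484562]
```

```bash
python3 -m pendant '[[-0.07,0.04,-0.12,0,0,0,0]]'; python3 -m pendant '[[-0.07,0.04,-0.12,0,0,0,0]]';  python3 -c "
from h import *
st();print(tipw()-np.array([.5741,-.2290,.034]))"
```

```text
clock: 11.75
tool_pos: [0.573, -0.2278, 0.1081]
ee_rot: [0.108, 0.697, -0.11, 0.701]
contact_force: [-0.6, 0.6, 10.9]
grip_width: 0.027
clock: 11.85
tool_pos: [0.5728, -0.2277, 0.1081]
ee_rot: [0.107, 0.696, -0.111, 0.702]
contact_force: [-1.2, 1.2, 9.6]
grip_width: 0.0271
t 11.85 pos [ 0.5728 -0.2277  0.1081] jawdeg 72.25 xaxis [ 0.0079 -0.0064 -0.9999] q deg [-25.7  25.4 100.5  -0.2  53.6 -97.8] F [-1.23  1.22  9.57] T [ 0.106  0.412 -0.023] w 0.0271
[ 0.00169914 -0.00092513 -0.00481876]
```

```bash
python3 -m pendant '[[-0.04,0.02,-0.15,0.06,0.08,0,0]]'; python3 -m pendant '[[-0.03,0.02,-0.15,0.03,0.04,0,0]]';  python3 -c "
from h import *
st();print(tipw()-np.array([.5741,-.2290,.034]))"
```

```text
clock: 11.95
tool_pos: [0.5733, -0.228, 0.108]
ee_rot: [0.108, 0.697, -0.11, 0.7]
contact_force: [-3.2, 1.3, 15.9]
grip_width: 0.0277
clock: 12.05
tool_pos: [0.5736, -0.2282, 0.108]
ee_rot: [0.109, 0.698, -0.109, 0.699]
contact_force: [-4.8, 2.1, 15.3]
grip_width: 0.0274
t 12.05 pos [ 0.5736 -0.2282  0.108 ] jawdeg 72.28 xaxis [ 0.0018 -0.0013 -1.    ] q deg [-25.7  25.7 100.   -0.   54.1 -98. ] F [-4.75  2.07 15.26] T [ 0.425  1.098 -0.015] w 0.0274
[ 0.00204711 -0.00104374 -0.00499228]
```

```bash
cat > adv.py <<'E'
from h import *
import sys
o=get_obs(); m=R.from_quat(o['ee_rot']).as_matrix(); phi=np.arctan2(m[1,1],m[0,1])
turn=float(sys.argv[1]) if len(sys.argv)>1 else -0.8
S=np.array([.5748,-.2293]); 
def r(p): y=np.array([np.cos(p),np.sin(p)]); z=np.array([np.sin(p),-np.cos(p)]); return -.0007*y+.0022*z
F=o['contact_force']
print("t %.2f jaw %.1f j6 %.1f  TCP %s F %s"%(o['clock'],np.degrees(phi),np.degrees(o['joint_positions'][5]),o['tool_pos'].round(4),F.round(1)),"Tz",o['ft_torque'][2].round(3))
print("tilt fix units rx %.3f ry %.3f"%(np.degrees(-m[1,0])/5,np.degrees(m[0,0])/5), "pos err(units)",((S-r(phi)-o['tool_pos'][:2])/.025).round(3))
p2=phi+np.radians(5*turn); print("per-row comp units",((r(phi)-r(p2))/.025).round(4))
E
python3 -m pendant '[[-0.06,0.03,-0.14,0.02,0.02,-0.6,0]]'; python3 adv.py; python3 -m pendant '[[-0.06,0.03,-0.14,0.02,0.02,-0.6,0]]'; python3 adv.py
```

```text
clock: 12.15
tool_pos: [0.5736, -0.2282, 0.1081]
ee_rot: [0.127, 0.695, -0.128, 0.696]
contact_force: [-1.5, 1.2, 11.5]
grip_width: 0.0273
t 12.15 jaw 69.2 j6 -95.0  TCP [ 0.5736 -0.2282  0.1081] F [-1.5  1.2 11.5] Tz -0.029
tilt fix units rx 0.011 ry 0.030 pos err(units) [-0.025  0.012]
per-row comp units [0.0042 0.0049]
clock: 12.25
tool_pos: [0.5738, -0.2282, 0.1082]
ee_rot: [0.146, 0.69, -0.146, 0.693]
contact_force: [-1.9, 1.5, 11.3]
grip_width: 0.0272
t 12.25 jaw 66.1 j6 -91.9  TCP [ 0.5738 -0.2282  0.1082] F [-1.9  1.5 11.3] Tz -0.017
tilt fix units rx 0.008 ry 0.047 pos err(units) [-0.029  0.015]
per-row comp units [0.0044 0.0047]
```

```bash
python3 -m pendant '[[-0.06,0.03,-0.17,0.02,0.05,-0.7,0],[-0.06,0.03,-0.17,0.02,0.04,-0.7,0]]'; python3 adv.py; python3 -m pendant '[[-0.06,0.03,-0.17,0.02,0.04,-0.7,0],[-0.06,0.03,-0.17,0.02,0.04,-0.7,0]]'; python3 adv.py
```

```text
clock: 12.45
tool_pos: [0.5744, -0.228, 0.108]
ee_rot: [0.19, 0.68, -0.19, 0.682]
contact_force: [-3.3, 1.9, 16.1]
grip_width: 0.0272
t 12.45 jaw 58.8 j6 -84.6  TCP [ 0.5744 -0.228   0.108 ] F [-3.3  1.9 16.1] Tz 0.069
tilt fix units rx -0.001 ry 0.031 pos err(units) [-0.043  0.016]
per-row comp units [0.005  0.0041]
clock: 12.65
tool_pos: [0.5746, -0.2277, 0.1078]
ee_rot: [0.233, 0.667, -0.232, 0.668]
contact_force: [-2.6, 1.7, 15.7]
grip_width: 0.0276
t 12.65 jaw 51.5 j6 -77.3  TCP [ 0.5746 -0.2277  0.1078] F [-2.6  1.7 15.7] Tz 0.065
tilt fix units rx -0.011 ry 0.015 pos err(units) [-0.043  0.014]
per-row comp units [0.0055 0.0034]
```

```bash
python3 -m pendant '[[-0.06,0.02,-0.16,0,0.02,-0.8,0],[-0.06,0.02,-0.16,0,0.02,-0.8,0],[-0.06,0.02,-0.16,0,0.02,-0.8,0]]'; python3 adv.py; python3 -m pendant '[[-0.06,0.02,-0.16,0,0.02,-0.8,0],[-0.06,0.02,-0.16,0,0.02,-0.8,0],[-0.06,0.02,-0.16,0,0.02,-0.8,0]]'; python3 adv.py
```

```text
clock: 12.95
tool_pos: [0.5747, -0.2273, 0.1077]
ee_rot: [0.304, 0.637, -0.304, 0.64]
contact_force: [-3.2, 2.7, 15.3]
grip_width: 0.0275
t 12.95 jaw 39.0 j6 -64.7  TCP [ 0.5747 -0.2273  0.1077] F [-3.2  2.7 15.3] Tz 0.034
tilt fix units rx 0.017 ry 0.048 pos err(units) [-0.031  0.004]
per-row comp units [0.0061 0.0021]
clock: 13.25
tool_pos: [0.575, -0.2268, 0.1075]
ee_rot: [0.372, 0.599, -0.372, 0.604]
contact_force: [-3.0, 2.7, 14.4]
grip_width: 0.0273
t 13.25 jaw 26.5 j6 -52.0  TCP [ 0.575  -0.2268  0.1075] F [-3.   2.7 14.4] Tz 0.084
tilt fix units rx 0.054 ry 0.078 pos err(units) [-0.022 -0.01 ]
per-row comp units [0.0064 0.0008]
```

```bash
python3 -m pendant '[[-0.06,0.02,-0.17,0.04,0.06,-0.8,0],[-0.06,0.03,-0.17,0.03,0.05,-0.8,0],[-0.06,0.03,-0.17,0.03,0.04,-0.8,0]]'; python3 adv.py; python3 -m pendant '[[-0.06,0.03,-0.16,0.03,0.04,-0.8,0],[-0.06,0.03,-0.16,0.03,0.04,-0.8,0],[-0.06,0.03,-0.16,0.03,0.04,-0.8,0]]'; python3 adv.py
```

```text
clock: 13.55
tool_pos: [0.5758, -0.2268, 0.1073]
ee_rot: [0.435, 0.557, -0.435, 0.559]
contact_force: [-3.6, 0.9, 16.4]
grip_width: 0.0274
t 13.55 jaw 14.1 j6 -39.6  TCP [ 0.5758 -0.2268  0.1073] F [-3.6  0.9 16.4] Tz 0.036
tilt fix units rx 0.013 ry 0.032 pos err(units) [-0.035 -0.009]
per-row comp units [ 0.0064 -0.0006]
clock: 13.85
tool_pos: [0.5764, -0.2269, 0.1072]
ee_rot: [0.494, 0.507, -0.492, 0.507]
contact_force: [-1.6, 1.4, 15.0]
grip_width: 0.0277
t 13.85 jaw 1.6 j6 -27.3  TCP [ 0.5764 -0.2269  0.1072] F [-1.6  1.4 15. ] Tz -0.014
tilt fix units rx -0.019 ry 0.021 pos err(units) [-0.039 -0.006]
per-row comp units [ 0.0061 -0.002 ]
```

```bash
python3 -m pendant '[[-0.06,0.02,-0.17,0,0.03,-0.8,0],[-0.06,0.02,-0.17,0,0.03,-0.8,0],[-0.06,0.02,-0.17,0,0.03,-0.8,0],[-0.06,0.02,-0.17,0,0.03,-0.8,0]]'; python3 adv.py; python3 -m pendant '[[-0.06,0.02,-0.17,0,0.03,-0.8,0],[-0.06,0.02,-0.17,0,0.03,-0.8,0],[-0.06,0.02,-0.17,0,0.03,-0.8,0],[-0.06,0.02,-0.17,0,0.03,-0.8,0]]'; python3 adv.py
```

```text
clock: 14.25
tool_pos: [0.577, -0.2268, 0.1069]
ee_rot: [0.561, 0.429, -0.561, 0.432]
contact_force: [-2.8, 2.0, 15.9]
grip_width: 0.0272
t 14.25 jaw -15.0 j6 -10.4  TCP [ 0.577  -0.2268  0.1069] F [-2.8  2.  15.9] Tz 0.009
tilt fix units rx 0.027 ry 0.032 pos err(units) [-0.04 -0.02]
per-row comp units [ 0.0053 -0.0037]
clock: 14.65
tool_pos: [0.5777, -0.2268, 0.1066]
ee_rot: [-0.617, -0.342, 0.618, -0.347]
contact_force: [-3.3, 2.7, 15.0]
grip_width: 0.0272
t 14.65 jaw -31.7 j6 6.6  TCP [ 0.5777 -0.2268  0.1066] F [-3.3  2.7 15. ] Tz -0.071
tilt fix units rx 0.081 ry 0.030 pos err(units) [-0.045 -0.041]
per-row comp units [ 0.004 -0.005]
```

```bash
python3 -m pendant '[[-0.06,0.02,-0.17,0.06,0.04,-0.8,0],[-0.06,0.01,-0.17,0.05,0.03,-0.8,0],[-0.06,0.01,-0.17,0.04,0.03,-0.8,0],[-0.06,0.01,-0.17,0.03,0.03,-0.8,0]]'; python3 adv.py; python3 -m pendant '[[-0.06,0.01,-0.17,0.03,0.03,-0.8,0],[-0.06,0.01,-0.17,0.03,0.03,-0.8,0],[-0.06,0.01,-0.17,0.03,0.03,-0.8,0],[-0.06,0.01,-0.17,0.03,0.03,-0.8,0]]'; python3 adv.py
```

```text
clock: 15.05
tool_pos: [0.5783, -0.228, 0.1064]
ee_rot: [0.662, 0.253, -0.66, 0.251]
contact_force: [-2.9, 2.7, 15.8]
grip_width: 0.0273
t 15.05 jaw -48.3 j6 22.5  TCP [ 0.5783 -0.228   0.1064] F [-2.9  2.7 15.8] Tz 0.024
tilt fix units rx -0.037 ry 0.028 pos err(units) [-0.056 -0.014]
per-row comp units [ 0.0024 -0.006 ]
clock: 15.45
tool_pos: [0.5786, -0.2291, 0.1062]
ee_rot: [0.693, 0.156, -0.688, 0.151]
contact_force: [-3.0, 2.4, 15.1]
grip_width: 0.0271
t 15.45 jaw -64.9 j6 38.6  TCP [ 0.5786 -0.2291  0.1062] F [-3.   2.4 15.1] Tz 0.043
tilt fix units rx -0.107 ry 0.053 pos err(units) [-0.061  0.005]
per-row comp units [ 0.0006 -0.0064]
```

```bash
python3 -m pendant '[[-0.07,0.03,-0.17,-0.06,0.04,-0.8,0],[-0.07,0.03,-0.17,-0.05,0.04,-0.8,0],[-0.07,0.03,-0.17,-0.02,0.03,-0.8,0],[-0.07,0.03,-0.17,0,0.03,-0.8,0]]'; python3 adv.py; python3 -m pendant '[[-0.07,0.03,-0.17,0,0.03,-0.8,0],[-0.07,0.03,-0.17,0,0.03,-0.8,0],[-0.07,0.03,-0.17,0,0.03,-0.8,0]]'; python3 adv.py
```

```text
clock: 15.85
tool_pos: [0.5787, -0.2285, 0.1059]
ee_rot: [0.707, 0.049, -0.704, 0.055]
contact_force: [-2.8, 1.4, 15.0]
grip_width: 0.0276
t 15.85 jaw -81.6 j6 56.4  TCP [ 0.5787 -0.2285  0.1059] F [-2.8  1.4 15. ] Tz 0.041
tilt fix units rx 0.092 ry 0.058 pos err(units) [-0.067 -0.047]
per-row comp units [-0.0013 -0.0063]
clock: 16.15
tool_pos: [0.5788, -0.2287, 0.1057]
ee_rot: [0.708, -0.03, -0.705, -0.02]
contact_force: [-3.4, 1.7, 14.5]
grip_width: 0.0274
t 16.15 jaw -94.1 j6 69.2  TCP [ 0.5788 -0.2287  0.1057] F [-3.4  1.7 14.5] Tz 0.028
tilt fix units rx 0.163 ry 0.052 pos err(units) [-0.072 -0.06 ]
per-row comp units [-0.0026 -0.0059]
```

```bash
python3 -m pendant '[[-0.08,0,-0.18,0.08,0.05,-0.8,0],[-0.08,0,-0.18,0.06,0.05,-0.8,0],[-0.08,0,-0.18,0.04,0.04,-0.8,0]]'; python3 adv.py; python3 -m pendant '[[-0.08,0,-0.18,0.02,0.04,-0.8,0],[-0.08,0,-0.18,0.02,0.04,-0.8,0],[-0.08,0,-0.18,0.02,0.04,-0.8,0]]'; python3 adv.py
```

```text
clock: 16.45
tool_pos: [0.5788, -0.2303, 0.1055]
ee_rot: [0.7, -0.102, -0.699, -0.101]
contact_force: [-2.9, 3.5, 16.2]
grip_width: 0.0277
t 16.45 jaw -106.5 j6 80.9  TCP [ 0.5788 -0.2303  0.1055] F [-2.9  3.5 16.2] Tz 0.019
tilt fix units rx 0.023 ry 0.021 pos err(units) [-0.084 -0.014]
per-row comp units [-0.0038 -0.0052]
clock: 16.75
tool_pos: [0.5786, -0.2311, 0.1053]
ee_rot: [0.685, -0.177, -0.684, -0.178]
contact_force: [-3.0, 2.8, 16.2]
grip_width: 0.0273
t 16.75 jaw -119.1 j6 93.1  TCP [ 0.5786 -0.2311  0.1053] F [-3.   2.8 16.2] Tz 0.044
tilt fix units rx -0.022 ry 0.016 pos err(units) [-0.088  0.005]
per-row comp units [-0.0048 -0.0043]
```

```bash
python3 -m pendant '[[-0.08,0.02,-0.17,-0.01,0.03,-0.8,0],[-0.08,0.02,-0.17,-0.01,0.03,-0.8,0],[-0.08,0.02,-0.17,0,0.03,-0.8,0]]'; python3 adv.py; python3 -m pendant '[[-0.08,0.02,-0.17,0,0.03,-0.8,0],[-0.08,0.02,-0.17,0,0.03,-0.8,0],[-0.08,0.02,-0.17,0,0.03,-0.8,0]]'; python3 adv.py
```

```text
clock: 17.05
tool_pos: [0.578, -0.2312, 0.1052]
ee_rot: [0.663, -0.252, -0.66, -0.25]
contact_force: [-2.1, 1.0, 16.2]
grip_width: 0.0273
t 17.05 jaw -131.6 j6 105.9  TCP [ 0.578  -0.2312  0.1052] F [-2.1  1.  16.2] Tz 0.05
tilt fix units rx 0.037 ry 0.037 pos err(units) [-0.081 -0.005]
per-row comp units [-0.0057 -0.0031]
clock: 17.35
tool_pos: [0.5774, -0.2312, 0.105]
ee_rot: [0.632, -0.323, -0.627, -0.32]
contact_force: [-3.0, 1.9, 15.2]
grip_width: 0.0273
t 17.35 jaw -144.1 j6 118.6  TCP [ 0.5774 -0.2312  0.105 ] F [-3.   1.9 15.2] Tz 0.042
tilt fix units rx 0.082 ry 0.049 pos err(units) [-0.076 -0.011]
per-row comp units [-0.0062 -0.0018]
```

```bash
python3 -m pendant '[[-0.08,0.01,-0.17,0.05,0.05,-0.8,0],[-0.08,0.01,-0.17,0.04,0.04,-0.8,0],[-0.08,0.01,-0.17,0.04,0.04,-0.8,0]]'; python3 adv.py; python3 -m pendant '[[-0.08,0.01,-0.17,0.02,0.04,-0.8,0],[-0.08,0.01,-0.17,0.02,0.04,-0.8,0],[-0.08,0.01,-0.17,0.02,0.04,-0.8,0]]'; python3 adv.py
```

```text
clock: 17.65
tool_pos: [0.577, -0.2321, 0.1048]
ee_rot: [0.592, -0.387, -0.591, -0.389]
contact_force: [-2.9, 2.1, 15.5]
grip_width: 0.0273
t 17.65 jaw -156.6 j6 130.5  TCP [ 0.577  -0.2321  0.1048] F [-2.9  2.1 15.5] Tz 0.036
tilt fix units rx -0.006 ry 0.028 pos err(units) [-0.078  0.02 ]
per-row comp units [-0.0064 -0.0004]
clock: 17.95
tool_pos: [0.5764, -0.2325, 0.1045]
ee_rot: [-0.545, 0.449, 0.546, 0.452]
contact_force: [-2.6, 2.2, 15.2]
grip_width: 0.0274
t 17.95 jaw -169.1 j6 142.8  TCP [ 0.5764 -0.2325  0.1045] F [-2.6  2.2 15.2] Tz 0.033
tilt fix units rx -0.043 ry 0.023 pos err(units) [-0.074  0.035]
per-row comp units [-0.0064  0.001 ]
```

```bash
python3 -m pendant '[[-0.08,0.02,-0.17,-0.02,0.03,-0.8,0],[-0.08,0.02,-0.17,-0.02,0.03,-0.8,0]]'; python3 adv.py; python3 -m pendant '[[-0.08,0.02,-0.17,0,0.03,-0.8,0],[-0.08,0.02,-0.17,0,0.03,-0.8,0]]'; python3 adv.py
```

```text
clock: 18.15
tool_pos: [0.5759, -0.2321, 0.1044]
ee_rot: [0.512, -0.488, -0.51, -0.489]
contact_force: [-3.1, 2.2, 15.9]
grip_width: 0.0273
t 18.15 jaw -177.4 j6 151.4  TCP [ 0.5759 -0.2321  0.1044] F [-3.1  2.2 15.9] Tz 0.081
tilt fix units rx 0.012 ry 0.036 pos err(units) [-0.068  0.023]
per-row comp units [-0.0062  0.0019]
clock: 18.35
tool_pos: [0.5754, -0.2318, 0.1043]
ee_rot: [-0.476, 0.524, 0.472, 0.525]
contact_force: [-2.8, 2.5, 15.9]
grip_width: 0.0274
t 18.35 jaw 174.2 j6 159.9  TCP [ 0.5754 -0.2318  0.1043] F [-2.8  2.5 15.9] Tz 0.044
tilt fix units rx 0.034 ry 0.045 pos err(units) [-0.061  0.016]
per-row comp units [-0.0058  0.0028]
```

```bash
sed -i 's/^TIP=.*/TIP=np.array([.078,-.0003,.0028])/' h.py; sed -i 's/S=np.array(.*/S=np.array([.5760,-.2293])/; s/return -.0007\*y+.0022\*z/return -.0003*y+.0028*z/' adv.py
python3 -m pendant '[[0,0,0.2,0,0,0,0],[0,0,0.4,0,0,0,0],[0,0,0.4,0,0,0,0],[0,0,0.2,0,0,0,0],[0,0,0,0,0,0,0]]'; python3 adv.py 1; python3 -m pendant '[[0,0,0,0,0,0.9,0],[0,0,0,0,0,0.9,0],[0,0,0,0,0,0.9,0],[0,0,0,0,0,0.9,0],[0,0,0,0,0,0.9,0],[0,0,0,0,0,0.9,0],[0,0,0,0,0,0.9,0],[0,0,0,0,0,0.9,0],[0,0,0,0,0,0.9,0],[0,0,0,0,0,0.9,0]]'; python3 adv.py 1
```

```text
clock: 18.85
tool_pos: [0.5752, -0.2318, 0.1371]
ee_rot: [-0.476, 0.524, 0.473, 0.525]
contact_force: [0.1, 0.7, 0.0]
grip_width: 0.0276
t 18.85 jaw 174.3 j6 159.8  TCP [ 0.5752 -0.2318  0.1371] F [0.1 0.7 0. ] Tz -0.022
tilt fix units rx 0.038 ry 0.045 pos err(units) [ 0.008 -0.012]
per-row comp units [ 0.0097 -0.0016]
clock: 19.85
tool_pos: [0.5708, -0.2304, 0.1307]
ee_rot: [-0.642, 0.292, 0.646, 0.292]
contact_force: [0.3, 0.2, -1.4]
grip_width: 0.0273
t 19.85 jaw -138.8 j6 112.8  TCP [ 0.5708 -0.2304  0.1307] F [ 0.3  0.2 -1.4] Tz -0.008
tilt fix units rx -0.022 ry -0.070 pos err(units) [ 0.274 -0.049]
per-row comp units [0.0078 0.006 ]
```

```bash
python3 -m pendant '[[0.03,0,0.03,0,-0.02,0.9,0],[0.03,0,0.03,0,-0.02,0.9,0],[0.03,0,0.03,0,-0.02,0.9,0],[0.03,0,0.03,0,0,0.9,0],[0.03,0,0.03,0,0,0.9,0],[0.03,0,0.02,0,0,0.9,0],[0.03,0,0.02,0,0,0.9,0],[0.03,0,0,0,0,0.9,0],[0.03,0,0,0,0,0.9,0],[0,0,0,0,0,0,0]]'; python3 adv.py 1;  python3 -c "
from h import *
print(tipw());im,c=snap('wrist','w10');p=proj('wrist',(.5741,-.2290,.031),c)[0];print(p)
crop(im,211,166,80,60,10,'pics/w10c.png')"
```

```text
clock: 20.85
tool_pos: [0.5726, -0.2286, 0.1279]
ee_rot: [-0.701, 0.04, 0.711, 0.04]
contact_force: [-0.7, -0.2, -1.1]
grip_width: 0.0274
t 20.85 jaw -96.5 j6 71.0  TCP [ 0.5726 -0.2286  0.1279] F [-0.7 -0.2 -1.1] Tz -0.027
tilt fix units rx -0.023 ry -0.170 pos err(units) [ 0.247 -0.051]
per-row comp units [0.0017 0.0097]
[ 0.56866506 -0.22787578  0.04997823]
[250.08270548 197.1374471 ]
```

View pics/w10c.png

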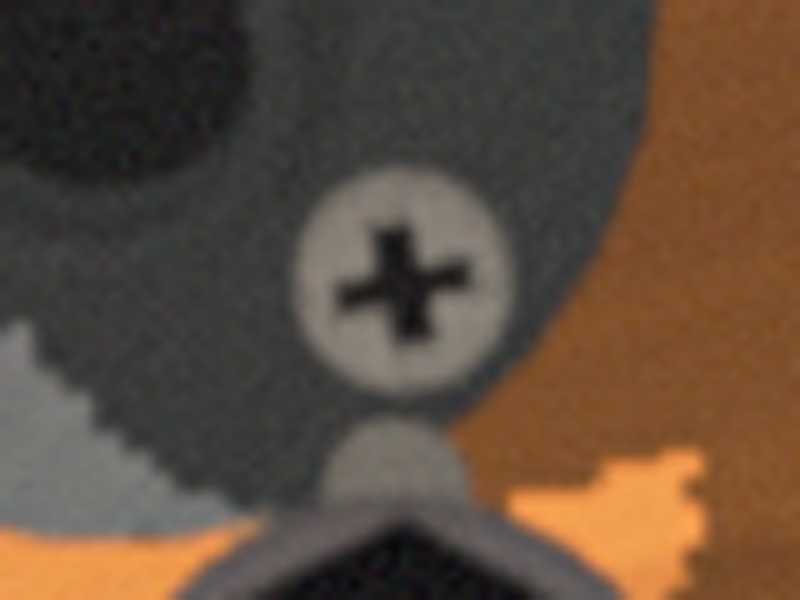

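```bash
python3 -m pendant '[[0.12,-0.02,0,-0.01,-0.08,0.9,0],[0.12,-0.02,0,-0.01,-0.08,0.9,0],[0,0,0,0,0,0,0],[0,0,0,0,0,0,0]]'; python3 adv.py 1;  python3 -c "
from h import *
print(tipw());im,c=snap('wrist','w11');
crop(im,211,166,80,60,10,'pics/w11c.png')"
```

```text
clock: 21.3
tool_pos: [0.5773, -0.2293, 0.1263]
ee_rot: [-0.706, -0.014, 0.708, -0.014]
contact_force: [-1.1, -0.3, -1.1]
grip_width: 0.0274
t 21.30 jaw -87.7 j6 62.1  TCP [ 0.5773 -0.2293  0.1263] F [-1.1 -0.3 -1.1] Tz 0.019
tilt fix units rx -0.002 ry -0.043 pos err(units) [ 0.059 -0.008]
per-row comp units [0.0002 0.0098]
[ 0.57422767 -0.22908395  0.04834281]
```

View pics/w11c.png

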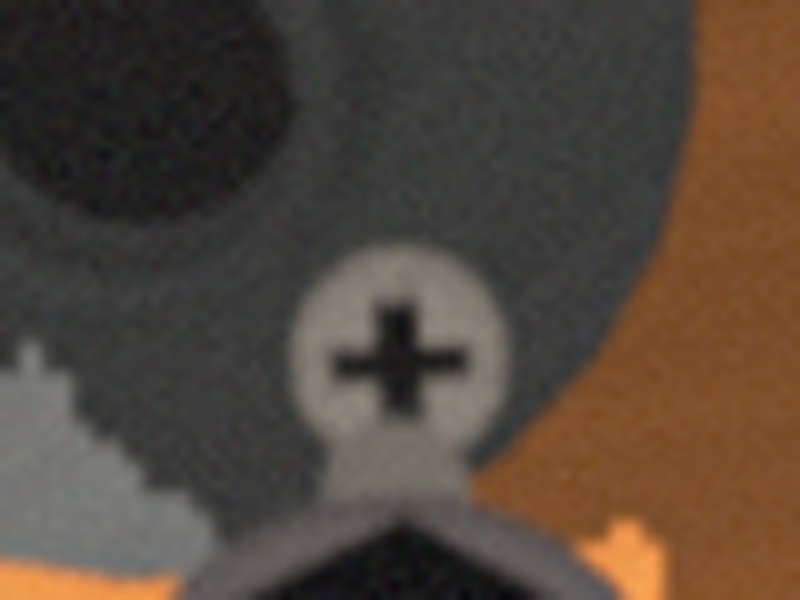

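```bash
python3 -m pendant '[[0.06,-0.01,-0.2,0,-0.03,0.2,0],[0,0,-0.2,0,0,0,0],[0,0,-0.1,0,0,0,0],[0,0,0,0,0,0,0]]'; python3 adv.py 1;  python3 -c "
from h import *
print(tipw());im,c=snap('wrist','w12');
crop(im,211,166,80,60,10,'pics/w12c.png')"
```

```text
clock: 21.75
tool_pos: [0.5784, -0.2294, 0.1123]
ee_rot: [-0.706, -0.02, 0.707, -0.02]
contact_force: [-0.4, 0.0, -1.1]
grip_width: 0.0275
t 21.75 jaw -86.8 j6 61.1  TCP [ 0.5784 -0.2294  0.1123] F [-0.4  0.  -1.1] Tz -0.014
tilt fix units rx -0.006 ry -0.021 pos err(units) [ 0.015 -0.002]
per-row comp units [0.0001 0.0098]
[ 0.57547869 -0.22920609  0.03432337]
```

View pics/w12c.png

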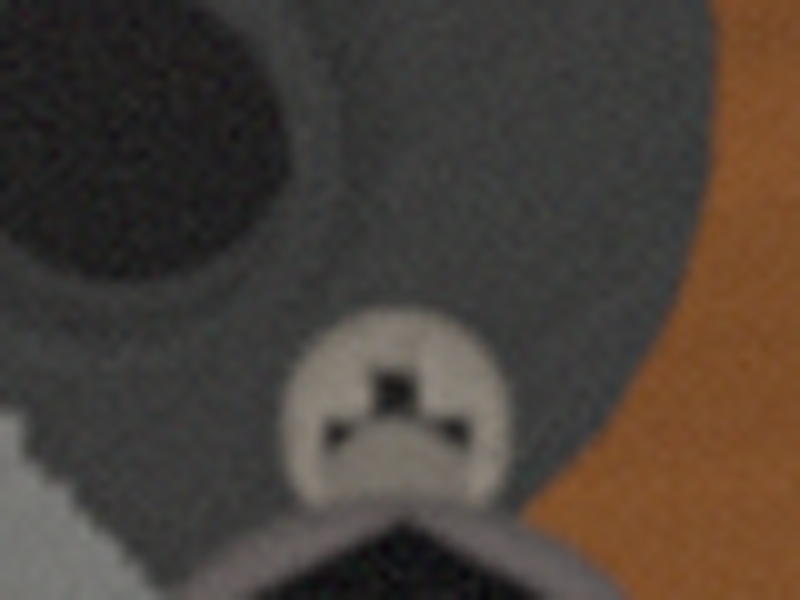

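```bash
python3 -m pendant '[[0.01,0,-0.12,0,-0.02,0,0],[0,0,-0.06,0,0,0,0],[0,0,-0.02,0,0,0,0]]'; python3 adv.py 1; python3 -m pendant '[[-0.01,0,-0.06,0,0.01,0,0],[0,0,-0.05,0,0,0,0]]';python3 adv.py 1
```

```text
clock: 22.1
tool_pos: [0.579, -0.2295, 0.1073]
ee_rot: [0.707, 0.02, -0.707, 0.02]
contact_force: [0.7, -0.5, -0.8]
grip_width: 0.0273
t 22.10 jaw -86.8 j6 61.1  TCP [ 0.579  -0.2295  0.1073] F [ 0.7 -0.5 -0.8] Tz 0.022
tilt fix units rx -0.003 ry 0.007 pos err(units) [-0.006  0.003]
per-row comp units [0.0001 0.0098]
clock: 22.3
tool_pos: [0.5789, -0.2296, 0.1047]
ee_rot: [0.707, 0.02, -0.707, 0.02]
contact_force: [-1.1, 1.7, 4.0]
grip_width: 0.0277
t 22.30 jaw -86.8 j6 61.1  TCP [ 0.5789 -0.2296  0.1047] F [-1.1  1.7  4. ] Tz 0.028
tilt fix units rx -0.001 ry 0.000 pos err(units) [-0.002  0.006]
per-row comp units [0.0001 0.0098]
```

```bash
python3 -m pendant '[[-0.03,0.02,-0.12,0,0.01,0,0],[-0.05,0.02,-0.17,0,0.02,0,0]]'; python3 adv.py; python3 -m pendant '[[-0.07,0.02,-0.17,0,0.03,-0.6,0],[-0.07,0.02,-0.17,0,0.03,-0.8,0],[-0.07,0.02,-0.17,0,0.03,-0.8,0]]';python3 adv.py
```

```text
clock: 22.5
tool_pos: [0.5793, -0.2296, 0.1041]
ee_rot: [0.707, 0.019, -0.707, 0.02]
contact_force: [-5.7, 2.5, 21.9]
grip_width: 0.0272
t 22.50 jaw -86.8 j6 61.2  TCP [ 0.5793 -0.2296  0.1041] F [-5.7  2.5 21.9] Tz -0.011
tilt fix units rx 0.014 ry 0.006 pos err(units) [-0.021  0.006]
per-row comp units [-0.0007 -0.0078]
clock: 22.8
tool_pos: [0.5794, -0.2298, 0.1042]
ee_rot: [0.706, -0.052, -0.705, -0.049]
contact_force: [-3.6, 2.1, 14.1]
grip_width: 0.0273
t 22.80 jaw -98.2 j6 72.8  TCP [ 0.5794 -0.2298  0.1042] F [-3.6  2.1 14.1] Tz -0.027
tilt fix units rx 0.053 ry 0.014 pos err(units) [-0.025 -0.006]
per-row comp units [-0.0022 -0.0075]
```

```bash
python3 -m pendant '[[-0.08,0,-0.18,0.04,0.03,-0.7,0],[-0.08,0,-0.18,0.03,0.03,-0.7,0]]';python3 adv.py; python3 -m pendant '[[-0.08,0,-0.17,0.02,0.03,-0.7,0],[-0.08,0,-0.17,0.02,0.03,-0.7,0]]';python3 adv.py
```

```text
clock: 23.0
tool_pos: [0.5791, -0.2306, 0.1041]
ee_rot: [0.702, -0.095, -0.7, -0.095]
contact_force: [-3.3, 2.6, 15.5]
grip_width: 0.0275
t 23.00 jaw -105.5 j6 79.7  TCP [ 0.5791 -0.2306  0.1041] F [-3.3  2.6 15.5] Tz 0.018
tilt fix units rx 0.002 ry 0.027 pos err(units) [-0.02   0.011]
per-row comp units [-0.0031 -0.0072]
clock: 23.2
tool_pos: [0.5788, -0.2312, 0.104]
ee_rot: [0.694, -0.139, -0.692, -0.141]
contact_force: [-2.3, 2.3, 13.8]
grip_width: 0.0275
t 23.20 jaw -112.8 j6 86.8  TCP [ 0.5788 -0.2312  0.104 ] F [-2.3  2.3 13.8] Tz 0.032
tilt fix units rx -0.024 ry 0.045 pos err(units) [-0.014  0.021]
per-row comp units [-0.004  -0.0067]
```

```bash
python3 -m pendant '[[-0.08,0.02,-0.18,-0.02,0.04,-0.7,0],[-0.08,0.02,-0.18,0,0.03,-0.7,0]]';python3 adv.py; python3 -m pendant '[[-0.08,0.02,-0.18,0,0.03,-0.7,0],[-0.08,0.02,-0.18,0,0.03,-0.7,0]]';python3 adv.py
```

```text
clock: 23.4
tool_pos: [0.5786, -0.2312, 0.1039]
ee_rot: [0.685, -0.184, -0.681, -0.183]
contact_force: [-3.3, 2.1, 16.0]
grip_width: 0.0273
t 23.40 jaw -120.1 j6 94.3  TCP [ 0.5786 -0.2312  0.1039] F [-3.3  2.1 16. ] Tz -0.007
tilt fix units rx 0.023 ry 0.052 pos err(units) [-0.012  0.009]
per-row comp units [-0.0049 -0.0062]
clock: 23.6
tool_pos: [0.5782, -0.2312, 0.1038]
ee_rot: [0.672, -0.228, -0.668, -0.226]
contact_force: [-3.8, 2.5, 15.8]
grip_width: 0.0276
t 23.60 jaw -127.4 j6 101.7  TCP [ 0.5782 -0.2312  0.1038] F [-3.8  2.5 15.8] Tz 0.036
tilt fix units rx 0.055 ry 0.061 pos err(units) [-0.006  0.   ]
per-row comp units [-0.0056 -0.0055]
```

```bash
for k in 1; do python3 -m pendant '[[-0.08,0.01,-0.18,0.04,0.05,-0.5,0],[-0.08,0.01,-0.18,0.03,0.04,-0.5,0]]' >/dev/null;python3 adv.py;done; python3 -m pendant '[[-0.08,0.01,-0.17,0.02,0.03,-0.5,0]]'>/dev/null;python3 adv.py;python3 -m pendant '[[-0.08,0.01,-0.17,0.02,0.03,-0.5,0]]'>/dev/null;python3 adv.py
```

```text
t 23.80 jaw -132.6 j6 106.7  TCP [ 0.5781 -0.2318  0.1037] F [-4.4  3.2 15.5] Tz 0.04
tilt fix units rx 0.013 ry 0.050 pos err(units) [-0.01   0.014]
per-row comp units [-0.0061 -0.005 ]
t 23.90 jaw -135.2 j6 109.2  TCP [ 0.5779 -0.2319  0.1037] F [-4.   2.8 13.2] Tz 0.056
tilt fix units rx 0.004 ry 0.056 pos err(units) [-0.007  0.017]
per-row comp units [-0.0063 -0.0047]
t 24.00 jaw -137.8 j6 111.7  TCP [ 0.5777 -0.232   0.1036] F [-2.8  2.2 14.6] Tz 0.104
tilt fix units rx -0.006 ry 0.063 pos err(units) [-0.002  0.018]
per-row comp units [-0.0065 -0.0044]
```

```bash
python3 -m pendant '[[-0.08,0.01,-0.18,0,0.05,-0.5,0]]'>/dev/null;python3 adv.py;python3 -m pendant '[[-0.08,0.01,-0.18,0,0.05,-0.5,0]]'>/dev/null;python3 adv.py
```

```text
t 24.10 jaw -140.4 j6 114.4  TCP [ 0.5777 -0.2321  0.1035] F [-4.7  3.4 16.2] Tz 0.09
tilt fix units rx 0.003 ry 0.055 pos err(units) [-0.005  0.019]
per-row comp units [-0.0067 -0.0041]
t 24.20 jaw -143.0 j6 117.1  TCP [ 0.5776 -0.2321  0.1035] F [-2.2  3.1 15.6] Tz 0.011
tilt fix units rx 0.010 ry 0.044 pos err(units) [-0.007  0.017]
per-row comp units [-0.0069 -0.0038]
```

```bash
python3 -m pendant '[[-0.08,0.01,-0.18,0,0.05,-0.5,0]]'>/dev/null;python3 adv.py
```

```text
t 24.30 jaw -145.7 j6 119.8  TCP [ 0.5776 -0.2322  0.1035] F [-3.1  3.4 15.2] Tz 0.07
tilt fix units rx 0.018 ry 0.033 pos err(units) [-0.01   0.015]
per-row comp units [-0.0071 -0.0035]
```

```bash
python3 -m pendant '[[-0.08,0.01,-0.18,0.01,0.04,-0.5,0]]'>/dev/null;python3 adv.py;python3 -m pendant '[[-0.08,0.01,-0.18,0.01,0.04,-0.5,0]]'>/dev/null;python3 adv.py
```

```text
t 24.40 jaw -148.3 j6 122.4  TCP [ 0.5776 -0.2321  0.1035] F [-2.5  2.5 17. ] Tz 0.034
tilt fix units rx 0.015 ry 0.031 pos err(units) [-0.014  0.012]
per-row comp units [-0.0072 -0.0032]
t 24.50 jaw -150.9 j6 124.9  TCP [ 0.5775 -0.2322  0.1035] F [-3.2  3.  16.3] Tz 0.076
tilt fix units rx 0.013 ry 0.029 pos err(units) [-0.015  0.011]
per-row comp units [-0.0073 -0.0028]
```

```bash
python3 -m pendant '[[-0.08,0.01,-0.18,0.01,0.04,-0.5,0]]'>/dev/null;python3 adv.py
```

```text
t 24.60 jaw -153.5 j6 127.5  TCP [ 0.5774 -0.2322  0.1035] F [-2.9  3.4 15.1] Tz 0.084
tilt fix units rx 0.010 ry 0.025 pos err(units) [-0.015  0.009]
per-row comp units [-0.0075 -0.0025]
```

```bash
python3 -m pendant '[[-0.06,0.01,-0.15,0.01,0.03,0,0]]';python3 adv.py; python3 -c "
from h import *
im,c=snap('wrist','w13'); crop(im,190,160,120,90,6.5,'pics/w13c.png')
import numpy as np
print([get_obs()['grip_width']])"; python3 adv.py
```

```text
clock: 24.7
tool_pos: [0.5773, -0.2321, 0.1036]
ee_rot: [0.602, -0.372, -0.601, -0.372]
contact_force: [-2.6, 1.3, 12.4]
grip_width: 0.0271
t 24.70 jaw -153.5 j6 127.5  TCP [ 0.5773 -0.2321  0.1036] F [-2.6  1.3 12.4] Tz 0.1
tilt fix units rx 0.006 ry 0.023 pos err(units) [-0.013  0.007]
per-row comp units [-0.0075 -0.0025]
[0.02711820947353285]
t 24.75 jaw -153.4 j6 127.5  TCP [ 0.5773 -0.2321  0.1036] F [-2.9  2.3 13.3] Tz 0.077
tilt fix units rx 0.007 ry 0.024 pos err(units) [-0.015  0.008]
per-row comp units [-0.0075 -0.0025]
```

View pics/w13c.png

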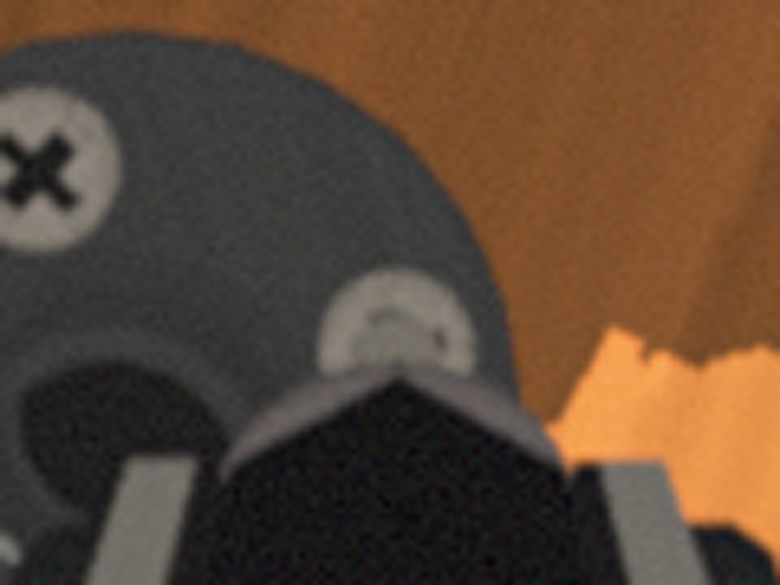

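```bash
python3 -m pendant '[[-0.08,0.01,-0.19,0.01,0.04,-0.4,0]]'>/dev/null;python3 adv.py;python3 -m pendant '[[-0.08,0.01,-0.18,0.01,0.04,-0.4,0]]'>/dev/null;python3 adv.py
```

```text
t 24.85 jaw -155.5 j6 129.5  TCP [ 0.5773 -0.2322  0.1034] F [-2.9  3.7 20.1] Tz 0.168
tilt fix units rx 0.006 ry 0.022 pos err(units) [-0.016  0.011]
per-row comp units [-0.0075 -0.0022]
t 24.95 jaw -157.5 j6 131.6  TCP [ 0.5772 -0.2322  0.1035] F [-3.   3.5 16.1] Tz 0.168
tilt fix units rx 0.003 ry 0.018 pos err(units) [-0.016  0.009]
per-row comp units [-0.0076 -0.002 ]
```

```bash
python3 -m pendant '[[-0.08,0.01,-0.18,0.01,0.04,-0.4,0]]'>/dev/null;python3 adv.py
```

```text
t 25.05 jaw -159.6 j6 133.6  TCP [ 0.5771 -0.2323  0.1035] F [-2.7  3.5 16.2] Tz 0.226
tilt fix units rx 0.002 ry 0.015 pos err(units) [-0.016  0.009]
per-row comp units [-0.0077 -0.0017]
```

```bash
python3 -m pendant '[[-0.06,0.01,-0.16,0,0.02,0.5,0]]'>/dev/null;python3 adv.py;python3 -m pendant '[[-0.06,0.01,-0.15,0,0.02,0.4,0]]'>/dev/null;python3 adv.py
```

```text
t 25.15 jaw -157.0 j6 131.1  TCP [ 0.5771 -0.2321  0.1035] F [-3.   2.8 12.8] Tz 0.093
tilt fix units rx 0.006 ry 0.024 pos err(units) [-0.013  0.005]
per-row comp units [-0.0076 -0.002 ]
t 25.25 jaw -154.9 j6 129.0  TCP [ 0.5772 -0.2321  0.1036] F [-2.6  3.4 11.7] Tz 0.078
tilt fix units rx 0.012 ry 0.035 pos err(units) [-0.01   0.004]
per-row comp units [-0.0075 -0.0023]
```

```bash
python3 -m pendant '[[-0.06,0.01,-0.14,0,0.02,0.4,0]]'>/dev/null;python3 adv.py; python3 -m pendant '[[0,0,0.2,0,0,0,0],[0,0,0.4,0,0,0,0],[0.3,0,0.6,0,0,0,0],[0.3,0,0.4,0,0,0,0],[0,0,0,0,0,0,0]]'; python3 adv.py;  python3 -c "
from h import *
im,c=snap('wrist','w14'); crop(im,190,130,120,90,6.5,'pics/w14c.png'); print(proj('wrist',(.5741,-.2290,.0295),c))
im,c=snap('side','d14'); crop(im,225,155,105,75,7,'pics/d14c.png');im,c=snap('scene','s14'); crop(im,180,200,50,50,12,'pics/s14c.png')"
```

```text
t 25.35 jaw -152.8 j6 126.9  TCP [ 0.5771 -0.2319  0.1036] F [-2.7  2.3 10.6] Tz -0.011
tilt fix units rx 0.017 ry 0.045 pos err(units) [-0.005  0.001]
per-row comp units [-0.0074 -0.0026]
clock: 25.85
tool_pos: [0.5932, -0.2323, 0.1471]
ee_rot: [0.606, -0.369, -0.601, -0.369]
contact_force: [0.4, 0.1, -0.9]
grip_width: 0.0274
t 25.85 jaw -152.9 j6 127.6  TCP [ 0.5932 -0.2323  0.1471] F [ 0.4  0.1 -0.9] Tz 0.018
tilt fix units rx 0.031 ry 0.067 pos err(units) [-0.647  0.014]
per-row comp units [-0.0074 -0.0026]
[[268.19816239 208.63965546]]
```

View pics/w14c.png

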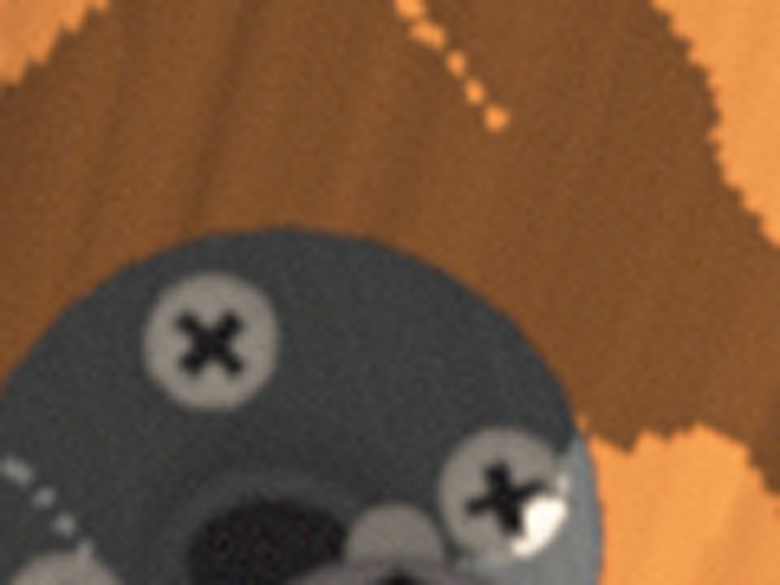

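View pics/d14c.png

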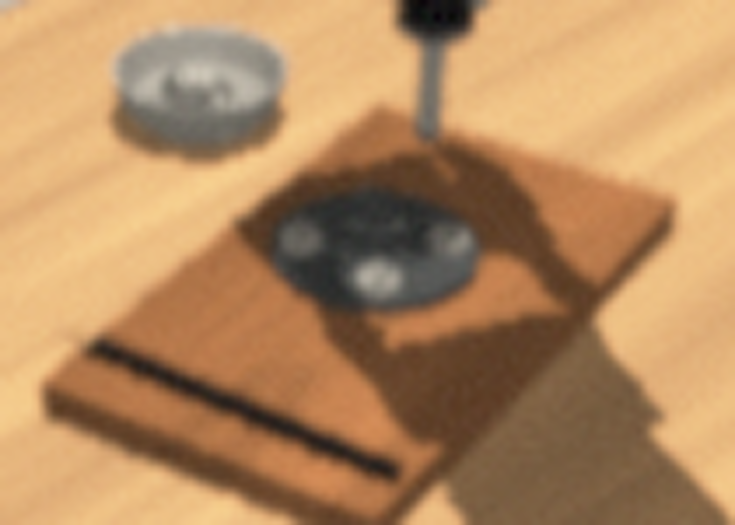

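View pics/s14c.png

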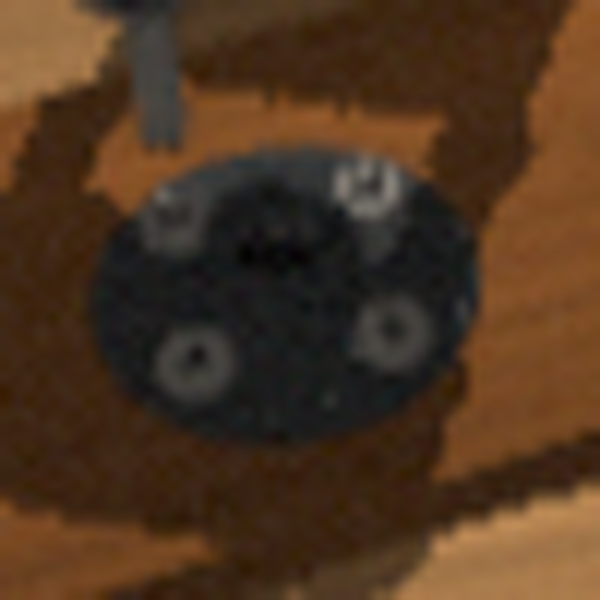

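Run:
```python
from h import *
S=lambda x,y:((x+.5)/12-.5+180,(y+.5)/12-.5+200); D=lambda x,y:((x+.5)/7-.5+225,(y+.5)/7-.5+155)
print(tri("scene",S(176,219),"side",D(452,238)),tri("scene",S(370,187),"side",D(378,278)),tri("scene",S(396,332),"side",D(300,240)))
```

```text
(array([ 0.5761942 , -0.22838826,  0.02790546]), np.float64(0.002632892786802806)) (array([ 0.57771287, -0.18369395,  0.02891758]), np.float64(0.001862983869565132)) (array([ 0.62115958, -0.18473153,  0.02700381]), np.float64(0.0020130065012499998))
```

```bash
python3 -m pendant '[[0,0,0.7,0,0.02,1,0],[0,0,0.8,0,0.02,1,0],[0,0,0.8,0,0.02,1,0],[0,0,0.8,0,0,1,0],[0,0,0.8,0,0,1,0],[-0.05,0.3,0.6,0,0,1,0],[-0.1,0.6,0.4,0,0,1,0],[-0.1,0.9,0.2,0,0,1,0],[-0.1,0.9,0.2,0,0,1,0],[-0.1,0.9,0.2,0,0,1,0]]' >/dev/null; python3 -c "
from h import *
st()"
```

```text
t 27.0 pos [ 0.5674 -0.1388  0.2716] jawdeg -101.24 xaxis [-0.0312 -0.0099 -0.9995] q deg [-17.5  12.8  96.6  -1.1  72.1  84.2] F [ 0.2   0.06 -1.86] T [-0.018 -0.005 -0.028] w 0.0275
```

```bash
python3 -m pendant '[[-0.05,0.8,0.1,0.03,-0.1,1,0],[-0.05,0.8,0.1,0.03,-0.1,1,0],[-0.05,0.8,0.1,0.03,-0.1,1,0],[-0.05,0.8,0.1,0.03,-0.1,1,0],[-0.05,0.8,0.1,0.03,-0.1,1,0],[-0.05,0.8,0.1,0,-0.1,1,0],[-0.05,0.8,0.1,0,-0.1,1,0],[-0.05,0.8,0.1,0,-0.05,1,0],[-0.05,0.8,0.1,0,-0.05,1,0],[-0.05,0.8,0.1,0,-0.05,1,0]]' >/dev/null; python3 -c "
from h import *
st()"
```

```text
t 28.0 pos [0.5437 0.0695 0.2844] jawdeg -49.24 xaxis [ 0.0214  0.0089 -0.9997] q deg [  2.5   6.4 102.6   0.5  69.8  51.6] F [ 0.47  0.55 -0.65] T [-0.034  0.012  0.006] w 0.0275
```

```bash
python3 -m pendant '[[-0.07,0.75,-0.05,-0.02,0.08,1,0],[-0.07,0.75,-0.05,-0.02,0.08,1,0],[-0.07,0.75,-0.05,-0.02,0.06,1,0],[-0.07,0.75,-0.05,-0.02,0,1,0],[-0.07,0.75,-0.05,-0.02,0,1,0],[-0.07,0.75,-0.05,0,0,1,0],[-0.07,0.75,0,0,0,1,0],[-0.07,0.75,0,0,0,1,0],[-0.07,0.6,0,0,0,1,0],[-0.07,0.3,0,0,0,1,0]]' >/dev/null; python3 -c "
from h import *
st()"
```

```text
t 29.0 pos [0.5155 0.2471 0.2635] jawdeg 2.87 xaxis [-0.0221 -0.0133 -0.9997] q deg [21.4 11.7 98.9 -0.3 70.8 18.6] F [ 0.64 -0.22 -1.39] T [-0.033  0.01  -0.031] w 0.0275
```

```bash
python3 -m pendant '[[0.2,0.1,-0.3,0.07,-0.12,0.3,0],[0.2,0.1,-0.4,0.07,-0.12,0.2,0],[0,0,-0.4,0,0,0,0],[0,0,0,0,0,0,0],[0,0,0,0,0,0,0]]' >/dev/null; python3 -c "
from h import *
st();print(tipw());im,c=snap('wrist','w15'); print(proj('wrist',(.525,.250,.055),c),proj('wrist',(.5234,.2538,.055),c)); crop(im,190,130,120,90,6.5,'pics/w15c.png')"
```

```text
t 29.5 pos [0.5231 0.2507 0.2291] jawdeg 5.38 xaxis [-0.0072 -0.0049 -1.    ] q deg [ 2.140e+01  1.390e+01  1.003e+02 -1.000e-01  6.620e+01  1.600e+01] F [ 1.11  0.39 -1.03] T [ 0.001  0.004 -0.002] w 0.0274
[0.52253978 0.2475304  0.15109831]
[[254.47589633 179.78154943]] [[253.27948487 176.02198382]]
```

View pics/w15c.png

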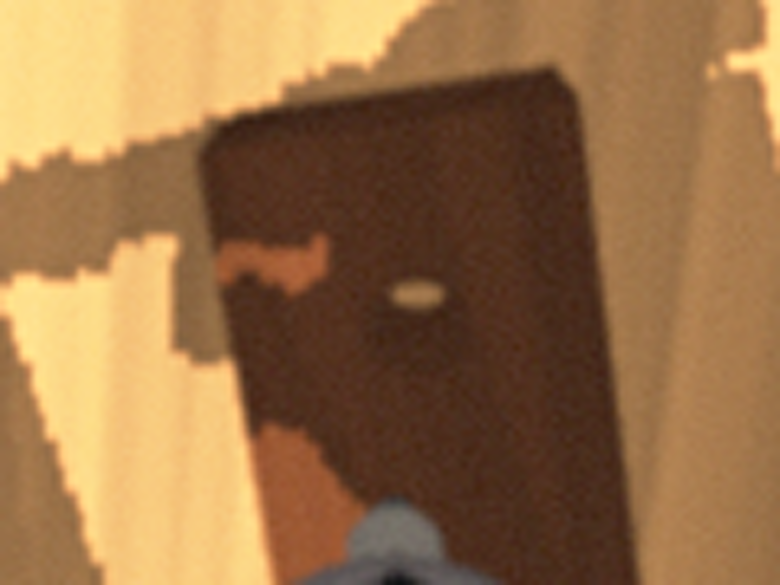

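Run:
```python
from h import *
for t,p in [("w10",(403,280)),("w11",(400,353))]:
    print(plane("wrist",((p[0]+.5)/10-.5+211,(p[1]+.5)/10-.5+166),.0305,ld(t)))
c=ld("w14");print(plane("wrist",((507+.5)/6.5-.5+190,(496+.5)/6.5-.5+130),.0295,c))
```

```text
[ 0.57676502 -0.22990138  0.0305    ]
[ 0.57720504 -0.22970843  0.0305    ]
[ 0.57572867 -0.23093445  0.0295    ]
```

```bash
python3 -m pendant '[[0.05,0.03,-0.3,0.03,-0.04,0,0],[0.05,0.03,-0.6,0.03,-0.04,0,0],[0,0,-0.8,0,0,0,0],[0,0,-0.8,0,0,0,0],[0,0,-0.4,0,0,0,0],[0,0,0,0,0,0,0],[0,0,0,0,0,0,0]]' >/dev/null; python3 -c "
from h import *
st();print(tipw());im,c=snap('wrist','w16'); crop(im,190,150,120,90,6.5,'pics/w16c.png')"
```

```text
t 30.25 pos [0.5282 0.2519 0.1563] jawdeg 5.21 xaxis [ 0.0069  0.0031 -1.    ] q deg [ 21.2  18.8 103.4   0.   57.4  16. ] F [ 0.07  0.54 -1.63] T [-0.027 -0.005  0.004] w 0.0277
[0.52869797 0.2493685  0.07826618]
```

View pics/w16c.png

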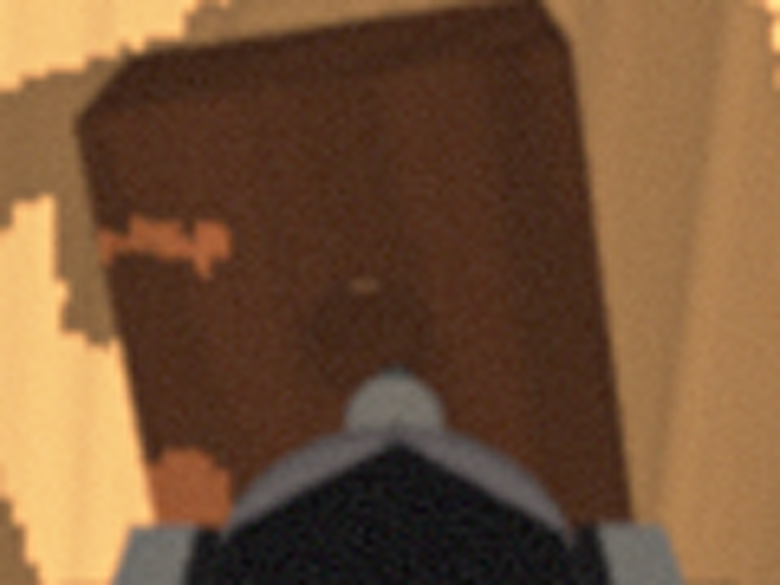

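```bash
python3 -c "
from h import *
print(plane('wrist',((367.5)/6.5-.5+190,335.5/6.5-.5+150),.055,ld('w16')))"
python3 -m pendant '[[-0.07,0,-0.15,-0.01,0.04,0,0],[-0.06,0,-0.15,-0.01,0.04,0,0],[0,0,0,0,0,0,0],[0,0,0,0,0,0,0]]' >/dev/null; python3 -c "
from h import *
st();print(tipw());im,c=snap('wrist','w17'); crop(im,190,150,120,90,6.5,'pics/w17c.png')"
```

```text
[0.52455572 0.25048762 0.055     ]
t 30.7 pos [0.5267 0.2528 0.1514] jawdeg 5.21 xaxis [ 0.0047  0.0033 -1.    ] q deg [2.130e+01 1.910e+01 1.036e+02 1.000e-01 5.700e+01 1.610e+01] F [ 0.14  1.02 -1.34] T [ 0.022 -0.009 -0.007] w 0.0275
[0.52701421 0.25021663 0.07339014]
```

View pics/w17c.png

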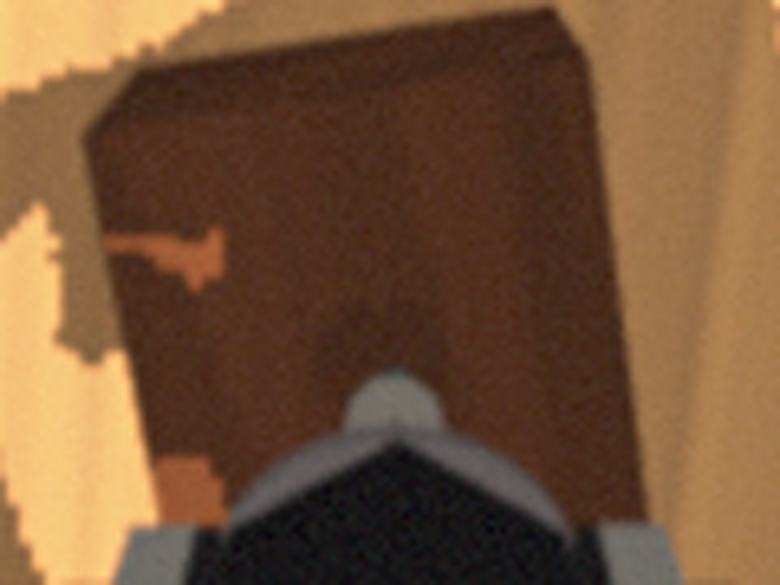

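```bash
python3 -m pendant '[[-0.1,-0.05,-0.15,-0.03,0.05,0,0],[-0.02,0,-0.15,0,0,0,0],[0,0,-0.15,0,0,0,0],[0,0,0,0,0,0,0],[0,0,0,0,0,0,0]]' >/dev/null; python3 -c "
from h import *
st();print(tipw());im,c=snap('wrist','w18'); crop(im,190,150,120,90,6.5,'pics/w18c.png')"
```

```text
t 31.25 pos [0.5233 0.2514 0.1392] jawdeg 5.21 xaxis [-1.e-04  5.e-04 -1.e+00] q deg [ 21.4  19.8 104.3   0.   55.9  16.1] F [ 0.1   0.52 -1.57] T [-0.029 -0.07   0.021] w 0.0275
[0.52326452 0.24864174 0.0611652 ]
```

View pics/w18c.png

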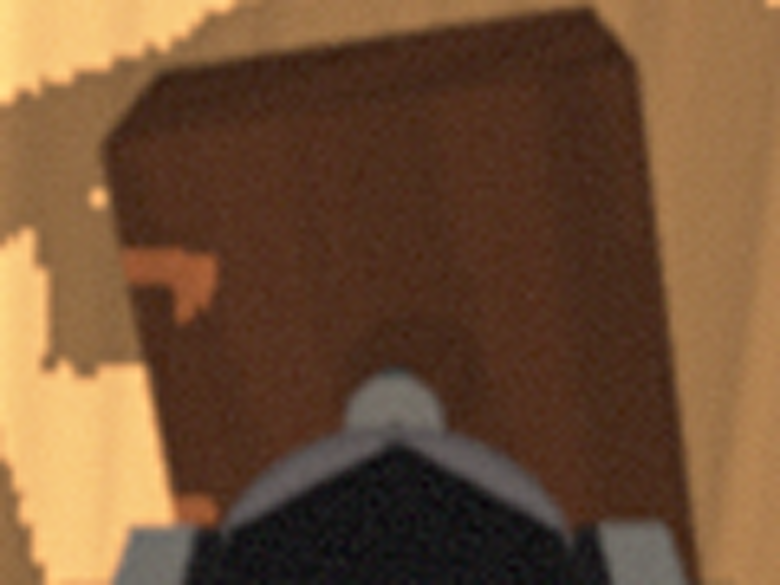

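```bash
python3 -m pendant '[[0.07,0.03,-0.06,0,0,0,0],[0,0,0,0,0,0,0],[0,0,0,0,0,0,0]]' >/dev/null; python3 -c "
from h import *
st();print(tipw())"
```

```text
t 31.6 pos [0.5254 0.2523 0.1377] jawdeg 5.21 xaxis [ 2.e-04  6.e-04 -1.e+00] q deg [ 21.4  20.1 104.    0.   55.8  16.1] F [ 0.28 -0.15 -1.04] T [-0.041 -0.072 -0.033] w 0.0272
[0.52537911 0.24951481 0.0596735 ]
```

```bash
python3 -m pendant '[[0,0,-0.15,0,0,0,0],[0,0,-0.2,0,0,0,0],[0,0,-0.2,0,0,0,0],[0,0,-0.1,0,0,0,0]]' >/dev/null; python3 -c "
from h import *
st();print(tipw())"
```

```text
t 32.0 pos [0.5258 0.2524 0.1207] jawdeg 5.21 xaxis [ 0.0012  0.001  -1.    ] q deg [ 21.4  21.5 104.5   0.   53.9  16.1] F [-0.02 -1.24 -0.51] T [-0.028  0.032  0.003] w 0.0273
[0.52582275 0.24967834 0.04264971]
```

Inside the hole, no contact. Continue down.

```bash
python3 -m pendant '[[0,0,-0.2,0,0,0,0],[-0.02,0,-0.3,0,0.01,0,0],[-0.02,0,-0.3,0,0.02,0,0],[-0.01,0,-0.25,0,0.02,0,0],[0,0,-0.1,0,0,0,0],[0,0,0,0,0,0,0]]' >/dev/null; python3 -c "
from h import *
st();print(tipw())"
```

```text
t 32.6 pos [0.5234 0.252  0.0877] jawdeg 5.21 xaxis [-0.006 -0.    -1.   ] q deg [ 21.3  24.2 105.2   0.2  50.9  16. ] F [ 0.05 -0.16 -1.35] T [ 0.081 -0.031 -0.006] w 0.0273
[0.52288536 0.24918738 0.00968462]
```

```bash
python3 -m pendant '[[0.05,0,-0.06,0,-0.06,0,0],[0.02,0,-0.06,0,0,0,0],[0,0,-0.04,0,0,0,0],[0,0,0,0,0,0,0]]' >/dev/null; python3 -c "
from h import *
st();print(tipw())"; python3 -m pendant '[[0,0,-0.04,0,0,0,0],[0,0,-0.03,0,0,0,0]]'
```

```text
t 33.0 pos [0.5259 0.2522 0.084 ] jawdeg 5.21 xaxis [ 9.e-04  5.e-04 -1.e+00] q deg [ 21.3  24.6 105.2   0.   50.1  16.1] F [-0.21  0.15 -1.18] T [ 0.004 -0.018  0.018] w 0.0272
[0.52593013 0.24946951 0.00599499]
clock: 33.2
tool_pos: [0.5262, 0.2524, 0.0831]
ee_rot: [0.477, 0.522, -0.476, 0.522]
contact_force: [-1.6, -0.9, 5.1]
grip_width: 0.0272
```

```bash
python3 -m pendant '[[0,0,0,0,0,0,0],[0,0,0,0,0,0,1],[0,0,0,0,0,0,1],[0,0,0,0,0,0,1],[0,0,0,0,0,0,1],[0,0,0,0,0,0,1],[0,0,0,0,0,0,1],[0,0,0,0,0,0,1]]'; python3 -c "
from h import *
snap('wrist','w19')"
```

```text
clock: 34.0
tool_pos: [0.5273, 0.2528, 0.0838]
ee_rot: [0.478, 0.522, -0.475, 0.523]
contact_force: [-0.1, -0.6, -0.8]
grip_width: 0.0854
```

View pics/w19.png

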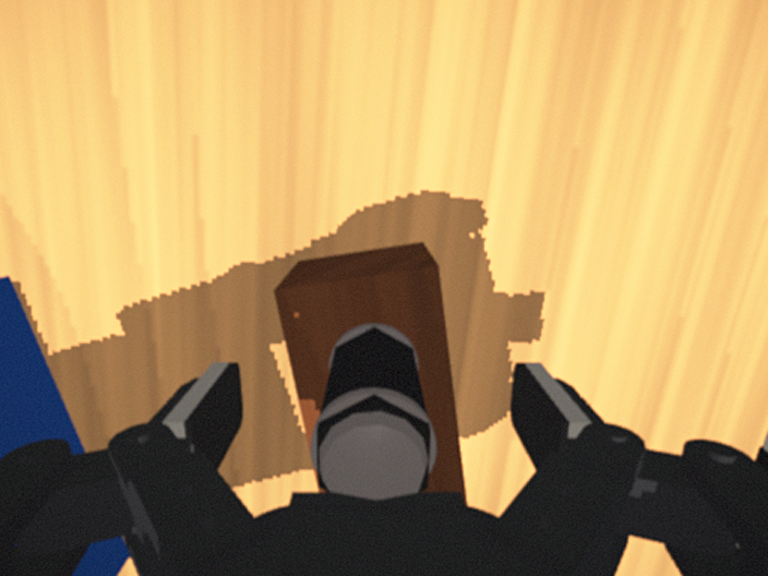

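The fingers are open and the driver stands between them (cap at about (373,455)). Retreat straight up.

```bash
python3 -m pendant '[[-0.04,0,0.3,0,0.05,0,1],[0,0,0.6,0,0,0,1],[0,0,0.8,0,0,0,1],[0,0,1,0,0,0,1],[0,0,1,0,0,0,1],[0,0,1,0,0,0,1],[0,0,1,0,0,0,1],[0,0,0.5,0,0,0,1],[0,0,0,0,0,0,1]]'; python3 -c "
from h import *
snap('wrist','w20');im,c=snap('side','d20');crop(im,105,200,130,100,6,'pics/d20c.png');snap('scene','s20');st()"
```

```text
clock: 34.95
tool_pos: [0.526, 0.2528, 0.2536]
ee_rot: [0.479, 0.522, -0.475, 0.523]
contact_force: [0.6, -0.3, -1.1]
grip_width: 0.0851
t 35.1 pos [0.524  0.252  0.2496] jawdeg 5.21 xaxis [-0.0016  0.0015 -1.    ] q deg [21.3 12.7 99.4  0.1 68.  16.1] F [ 0.43 -0.64 -1.65] T [-0.046  0.038 -0.006] w 0.0853
```

View pics/d20c.png

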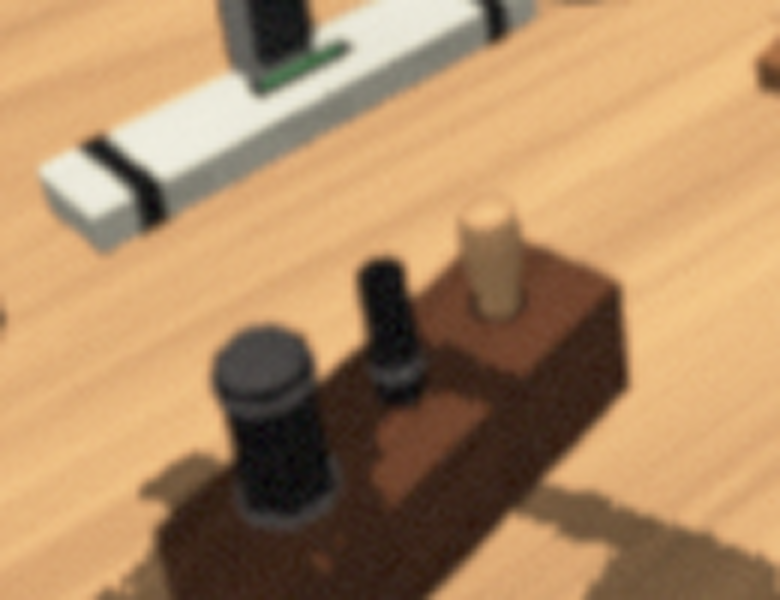

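View pics/s20.png

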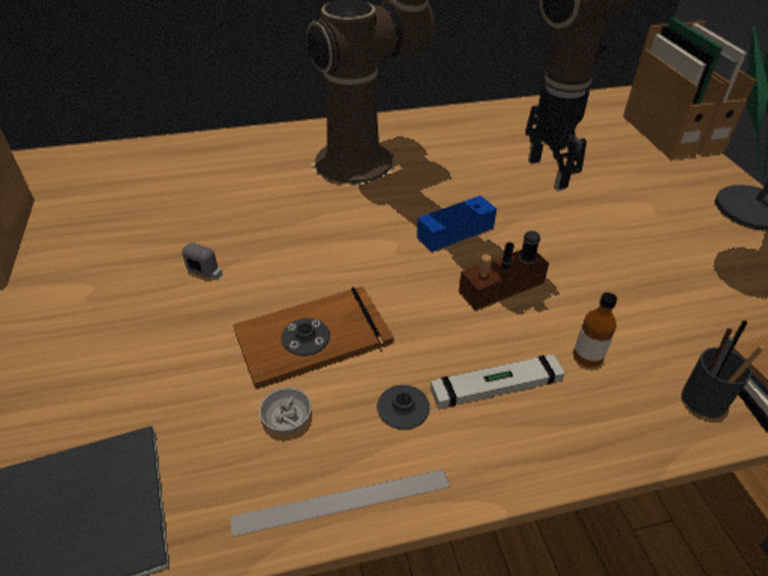

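View pics/w20.png

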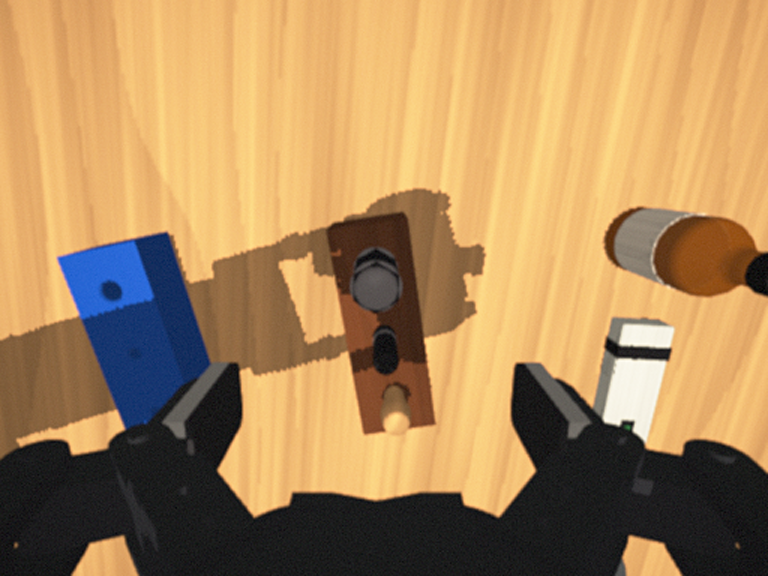

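Run:
```python
from h import *
s=cv2.imread('pics/s20_raw.png');d=cv2.imread('pics/d20_raw.png')
a=cv2.resize(s[205:245,182:224],None,fx=9,fy=9,interpolation=cv2.INTER_CUBIC)
b=cv2.resize(d[175:215,258:300],None,fx=9,fy=9,interpolation=cv2.INTER_CUBIC)
cv2.imwrite('pics/sd20.png',np.hstack([a,b]))
```

```text
(no output)
```

View pics/sd20.png

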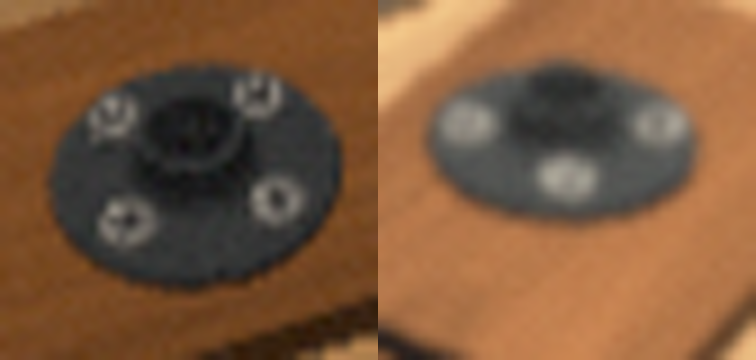

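```bash
python3 -c "
from workcell import *
print(finish_job())"
```

```text
the job is handed in; nothing more can be done
None
```

The proud screw is driven home and the big screwdriver is back upright in its own hole. I handed the job in at about 35 s, with the robot clear of everything; it reported no verdict.

**Driving:** It took two strokes, about 315° in all. I lifted clear and re-seated the bit once, because the last joint was close to its range limit. The push read about 11–16 N through the turning, with one reading of 20 N near the end and one of 22 N before the second stroke began. I stopped when the turning torque rose from about 0.05 to 0.23 N m and the tool no longer sank. I then eased back about 7° to take the torque off before lifting.

**Last checks:**
- **Screw:** From the scene and side cameras its head height came out at 28 mm, against 27–29 mm for two of the home screws; it was 34 mm before. In the final pictures it sits level with the others.
- **Screwdriver:** The handle met the wood at the same tool height (83.1 mm) as when I picked it up, and the pictures show it standing upright.
- **Other things:** They look unmoved in the final scene picture; I did not measure them.

**Disagreements:** The wrist camera was off by about 1.4 mm, and I corrected for it. Single torque readings were noisy by about ±0.04 N m, and the tool height stopped falling 10–15° before the torque clearly rose, so the exact angle where the screw came home is uncertain by about that much.

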